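Make up a balcony kit and a lunch kit on two serving boards

TASK

Make up two kits from the stock on the worktop. On the longer board, with three hollows, goes the balcony kit: the striped beaker in the large round hollow, the tea light in the small round one and the matchbox in the oblong one; on the shorter board, with two hollows, goes the lunch kit: the tin in the large hollow and the salt shaker in the small one. Everything must sit upright and flat on the floor of its hollow; do not tip anything over, and leave the spice jar, the kitchen timer and the espresso cup where they stand.

Things in the scene. Friction and masses are not known exactly. Their poses are not given: they have to be found in the camera images.
- long_board: longer dark wooden board, fixed, 262 x 100 mm, 13 mm high, length along its x; origin: centre of its underside. Three hollows 5 mm deep (floor 8 mm above the underside), centres on y = 0: large round, 81 mm across, x = -70 mm (at yaw 0 the end nearest the robot); small round, 61 mm across, x = +8 mm; oblong, 53 mm along x by 73 mm along y, x = +84 mm
- short_board: shorter dark wooden board, fixed, 194 x 100 mm, 13 mm high, length along its x; origin: centre of its underside. Two hollows 5 mm deep (floor 8 mm above the underside), centres on y = 0: large round, 81 mm across, x = -36 mm (at yaw 0 nearest the robot); small round, 61 mm across, x = +46 mm
- striped_beaker: one of the five stock things, which stand about 9 cm apart in a zigzag row along world y: tan stoneware beaker without handle, dark bands round its lower half, 64 mm across, 84 mm high, open at the top, 0.22 kg; origin at the centre of its underside, z up
- tea_light: tea light, a low candle in a pale metal cup, 38 mm across, 15 mm high; origin at the centre of its underside, z up
- matchbox: closed matchbox, dark green top with a yellow diamond, brown sides, lying flat, 36 mm along its x axis, 56 mm along its y axis, 16 mm high; origin at the centre of its underside, z up
- small_tin: closed food tin, dark blue with pale gold rims, 57 mm across, 72 mm high, 0.18 kg; origin at the centre of its underside, z up
- salt_shaker: salt shaker, clear glass with a pale grey domed pierced top, 44 mm across up to 74 mm and narrower above, 90 mm high; origin at the centre of its underside, z up
- spice_jar: round spice jar, glass with a label and a dark red-brown cap, 41 mm across, 105 mm high; not wanted, leave it alone; stands with the other unwanted things beyond the stock, under a wall cabinet (its door handles start at x = 0.57 m, its underside hangs 0.44 m above the worktop: keep the wrist clear of it when swinging across); origin at the centre of its underside
- kitchen_timer: round white and grey wind-up timer, 60 mm across, 49 mm high; not wanted, leave it alone; origin at the centre of its underside
- espresso_cup: small white spotted cup with a handle, 63 x 92 mm, 55 mm high; not wanted, leave it alone; origin on its underside, at the middle of its length with the handle
Mind the look-alikes: they are no part of the job. Leave any orange or purple look-alike of the salt_shaker alone.

How it is judged:
By the outcome, as a careful person would: the job done as asked, in the order asked, and still so for the second after the job is handed in, with the robot touching nothing.
It also fails if it takes over 144 s, if anything falls off the work surface, if the arm or the gripper's body presses on something with over 40 N, if the wrist force passes 120 N, or if a joint passes its speed limit or range.

ROBOT

A 6-joint arm with a two-finger parallel gripper is mounted at the origin on a cart in front of the work surface, level with it; the furniture and walls round the work are solid. World frame = base frame: x ahead of the robot, y to its left, z up, the work surface at z = 0. Lengths are in m, angles in rad, forces in N, time in s.
With the tool pointing down it reaches from about 0.3 to 0.825 m from the base axis. Payload 5.4 kg.
Tool frame: the origin (TCP) lies on the centre line of the jaws, within the pads' length; the fingertips stand 14 mm ahead of it and the grasp point (between the pads) lies 5 mm behind it (finger_overhang is the distance from the TCP to the fingertips, in m); z points along the fingers, y is the direction in which the jaws open and shut (so a half turn about z gives the same grasp; the last joint's range is limited). The gripper opens to 92 mm and grips with 3 to 60 N. Pads are 20 mm wide; open, the fingers measure 128 mm over their backs; the gripper's body (75 mm by 189 mm) begins 69 mm behind the grasp point.
Start: joints at [0.902, 0.158, 1.597, -0, 1.386, -0.21], TCP at [0.255, 0.516, 0.229] pointing down, gripper open.
Joint ranges: [-2.91, 2.91], [-0.94, 2.29], [0.18, 2.7], [-1.29, 4.43], [0.17, 2.64], [-3, 3]. Speed limits (rad/s): [2.57, 2.57, 3.14, 3.14, 3.14, 3.14].

INTERFACE

Orientations are given as a unit quaternion [x, y, z, w].
In Python, from plant import state, get_image, hand_in, finger_overhang gives the robot as it stands.
- The arm moves only by the shell command python3 -m pendant 'ROWS'. ROWS is a JSON object of lists of equal length, an entry for each row: "xyz": the shift along the world's x, y, z in m, a list of three; "rotation": the turn, a rotation vector about the world's x, y, z in rad, a list of three; "claw": the closure in counts, from 0 (fully open) to 255 (shut). A call has 1 to 5 rows; each row shifts and turns the commanded pose from where the row before left it; what a row does not reach is not made up. A row lasts 1/12 s, in which the tool goes at most 41.7 mm and 7.16 degrees, less where a joint would pass 70% of its speed; a pose out of reach is approached as far as the arm can. A call is refused whole if a number of a shift passes 0.0417 or a number of a turn 0.125, either way. A call with a gripper value outside its range is refused whole. The fingers move at their own pace and stop on an object; the grip force is fixed at half the most. Time passes only in rows, so rows that do not move let the fingers close. It gives the time, the measured TCP pose, the force and the opening at its end, in the units of the state.
- state(): the state, without advancing time (a new reading comes with each control period).
- get_image(name): name is "side" or "top"; returns a dict with "img" (480x640x3 uint8, red, green, blue), "z_map" (480x640 float32, m along the optical axis (not along the pixel's ray), 0 where there is no reading), "fx", "fy", "cx", "cy" (pixels), "k1" (the pictures are not rectified: a ray, as slopes to the right and down, at radius r is drawn at 1 + k1 r^2 times it, then the intrinsics apply), "eye" and "attitude" of the camera in the world. Camera axes: x right, y up, looking along -z (the intrinsics and any distortion apply to the point x, -y, -z); pixel columns grow to the right and rows downward; lengths in m; the calibration is good to about 2 mm. A picture is of the moment at which its call begins.
- hand_in(): hands the job in, once; it reports no verdict.
The state is a dict: "clock": time; "q": joint angles; "joint_velocities": joint speeds; "tau": joint torques, N m; "tool_pos": TCP position; "tool_rot": TCP orientation; "ft_force": force on the tool from outside, world axes, zero at the start; "ft_torque": the same for the moment, N m; "opening": finger opening in m.
Only numpy, scipy, OpenCV 4.12 (cv2) and the standard library are available. Lean on these libraries where they do the work, as an engineer would, in place of code of your own. Each camera call takes 0.05 s, during which the arm holds its last target.

## Working session

There is one attempt and no reset: what is moved stays moved. The work goes in short steps, Python scripts to look and compute and a shell command to move; the robot and the scene stay as the last step left them, time stands still between calls to the robot, and variables do not carry over. Pictures are saved under pics/ and viewed, and the job is handed in when it is done.

```bash
ls; mkdir -p pics; cat > h.py <<'E'
import numpy as np, cv2
from plant import state,get_image,hand_in,finger_overhang
E
python3 - <<'E'
from h import *
s=state();print(s);print(finger_overhang)
import pickle
for n in("top","side"):
    d=get_image(n);pickle.dump(d,open(f'pics/{n}0.pkl','wb'))
    cv2.imwrite(f'pics/{n}0.png',d['img'][:,:,::-1]);print({k:v for k,v in d.items() if k not in('img','z_map')})
E
```

```text
pics
{'clock': 0.0, 'q': array([ 9.01893569e-01,  1.59065753e-01,  1.59822642e+00, -1.18039076e-05,
        1.38622894e+00, -2.10097832e-01]), 'joint_velocities': array([-0.00061428,  0.0004054 ,  0.00043701, -0.00193121,  0.00093956,
       -0.0003412 ]), 'tau': array([-8.19910674e-04, -3.85566509e+01, -3.22105193e+01,  7.00403634e-02,
        3.77513515e-02, -1.35608921e-04]), 'tool_pos': array([0.25428718, 0.51503339, 0.22761245]), 'tool_rot': array([ 2.27394515e-01,  9.73802241e-01, -8.75065691e-04, -4.05019995e-04]), 'ft_force': array([-0.58709446,  0.15669879, -0.62120774]), 'ft_torque': array([-0.04778974, -0.00384522, -0.04948023]), 'opening': 0.0919938492051087}
0.014
{'fx': 445.56560311943355, 'fy': 445.56560311943355, 'cx': 322.0593339264308, 'cy': 241.39679660756778, 'k1': -0.06930082490559243, 'eye': array([3.46126142e-01, 5.45750053e-04, 9.26508228e-01]), 'attitude': array([ 0.06536907, -0.06587054, -0.70343817,  0.70467205])}
{'fx': 475.04178144036024, 'fy': 475.04178144036024, 'cx': 308.5183313890949, 'cy': 234.38642137872955, 'k1': -0.06697012142749185, 'eye': array([ 0.16997992, -0.72533242,  0.59450563]), 'attitude': array([ 0.44629523, -0.09935209, -0.20227353,  0.8660457 ])}
```

View pics/top0.png

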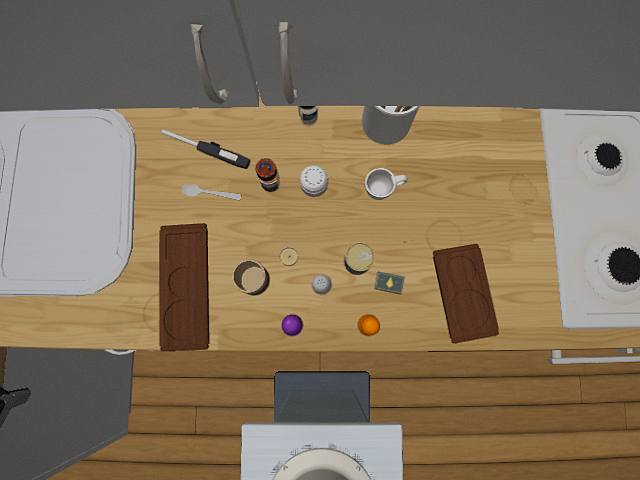

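View pics/side0.png

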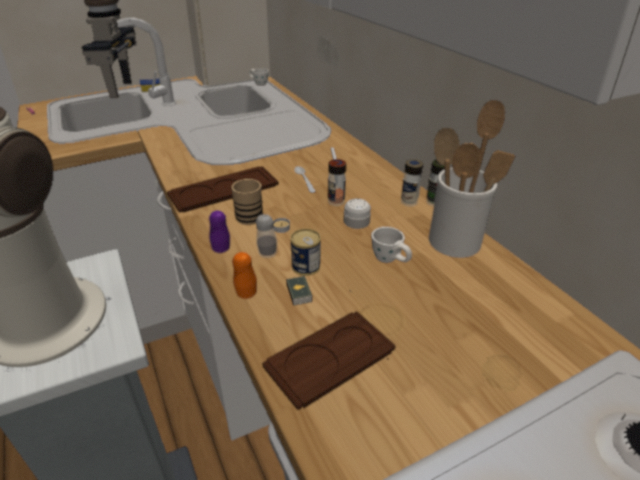

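```bash
cat > h.py <<'E'
import numpy as np, cv2, pickle
from scipy.spatial.transform import Rotation as R
from plant import state,get_image,hand_in,finger_overhang
def K(d): return np.array([[d['fx'],0,d['cx']],[0,d['fy'],d['cy']],[0,0,1.]]),np.array([d['k1'],0,0,0.])
def ray(d,uv):
    k,D=K(d); p=cv2.undistortPoints(np.array(uv,float).reshape(-1,1,2),k,D)[:,0]
    v=np.c_[p[:,0],-p[:,1],-np.ones(len(p))]
    return R.from_quat(d['attitude']).apply(v)
def onz(d,uv,z):
    v=ray(d,uv); e=d['eye']; return e+v*((z-e[2])/v[:,2])[:,None]
def proj(d,P):
    P=np.array(P,float).reshape(-1,3); c=R.from_quat(d['attitude']).inv().apply(P-d['eye'])
    k,D=K(d); c=c*[1,-1,-1]; return cv2.projectPoints(c,np.zeros(3),np.zeros(3),k,D)[0][:,0]
def cloud(d):
    v,u=np.mgrid[:480,:640]; uv=np.c_[u.ravel(),v.ravel()]
    return (d['eye']+ray(d,uv)*d['z_map'].ravel()[:,None]).reshape(480,640,3)
def load(n): return pickle.load(open(f'pics/{n}.pkl','rb'))
def crop(img,b,s,name):
    x0,x1,y0,y1=b; cv2.imwrite(name,cv2.resize(img[y0:y1,x0:x1,::-1],None,fx=s,fy=s,interpolation=cv2.INTER_CUBIC))
E
python3 - <<'E'
from h import *
d=load('top0'); C=cloud(d)
print(C[300,240],C[310,100+230],onz(d,[[330,310]],0))
hsv=cv2.cvtColor(d['img'],cv2.COLOR_RGB2HSV)
X,Y,Z=C[...,0],C[...,1],C[...,2]
# boards
img=d['img'].astype(int)
m=((img.sum(2)<230)&(Z<0.03)&(Z>-.02)&(X>0.0)&(X<.6)&(abs(Y)<.45)).astype(np.uint8)
m=cv2.morphologyEx(m,cv2.MORPH_CLOSE,np.ones((7,7)));m=cv2.morphologyEx(m,cv2.MORPH_OPEN,np.ones((9,9)))
cs,_=cv2.findContours(m,0,2)
for c in cs:
    if cv2.contourArea(c)<2000: continue
    P=onz(d,c[:,0],0.013)[:,:2]
    print(cv2.boundingRect(c),cv2.minAreaRect((P*1000).astype(np.float32)), cv2.boxPoints(cv2.minAreaRect(P.astype(np.float32)*1000)).round(0).tolist())
# blobs above surface
m=((Z>0.008)&(Z<0.15)&(X>0.15)&(X<.62)&(abs(Y)<.2)).astype(np.uint8)
n,l,st,ce=cv2.connectedComponentsWithStats(m)
for i in range(1,n):
    if st[i][4]>60:
        k=l==i; zt=np.percentile(Z[k],98); t=k&(Z>zt-.006)
        print(st[i],ce[i].round(0),'ztop',zt.round(3),'meantop',C[t].mean(0).round(4),'mid',(C[t].min(0)+C[t].max(0)).round(4)/2,'ext',(C[t].max(0)-C[t].min(0)).round(3))
crop(d['img'],(140,340,210,360),4,'pics/c1.png')
crop(d['img'],(310,510,230,350),4,'pics/c2.png')
E
```

```text
[0.39625608 0.16900706 0.00448333] [ 0.37648643 -0.01649962  0.00342494] [[ 0.37659908 -0.01656286  0.        ]]
(434, 245, 64, 97) ((412.1528625488281, -294.7144775390625), (193.03944396972656, 102.69343566894531), 9.715458869934082) [[308.0, -260.0], [326.0, -362.0], [516.0, -329.0], [499.0, -228.0]]
(159, 224, 50, 127) ((424.10748291015625, 285.7530212402344), (261.345703125, 102.50682067871094), 3.8185455799102783) [[290.0, 328.0], [297.0, 226.0], [558.0, 243.0], [551.0, 346.0]]
[366 189  28  11 119] [378. 195.] ztop 0.058 meantop [ 0.6091 -0.1172  0.0554] mid [ 0.61035 -0.11695  0.05555] ext [0.018 0.055 0.006]
[344 242  31  33 777] [359. 258.] ztop 0.074 meantop [ 0.4779 -0.0744  0.0707] mid [ 0.47825 -0.0736   0.0721 ] ext [0.055 0.055 0.008]
[280 247  19  19 200] [289. 256.] ztop 0.018 meantop [0.4849 0.0684 0.0143] mid [0.48695 0.06855 0.01565] ext [0.037 0.037 0.008]
[232 260  38  36 862] [250. 277.] ztop 0.086 meantop [0.4382 0.1401 0.084 ] mid [0.43765 0.14005 0.0844 ] ext [0.061 0.064 0.008]
[374 272  30  22 493] [389. 282.] ztop 0.022 meantop [ 0.4322 -0.137   0.0181] mid [ 0.43185 -0.1361   0.0191 ] ext [0.043 0.06  0.007]
[311 274  22  22 365] [322. 284.] ztop 0.091 meantop [0.4254 0.0014 0.0882] mid [0.4261 0.001  0.0888] ext [0.027 0.025 0.007]
[282 314  22  23 384] [292. 325.] ztop 0.091 meantop [0.3467 0.0573 0.0882] mid [0.3469  0.0567  0.08895] ext [0.028 0.028 0.008]
[357 314  23  23 404] [368. 325.] ztop 0.091 meantop [ 0.3445 -0.0908  0.088 ] mid [ 0.3452  -0.0904   0.08885] ext [0.028 0.028 0.008]
```

View pics/c1.png

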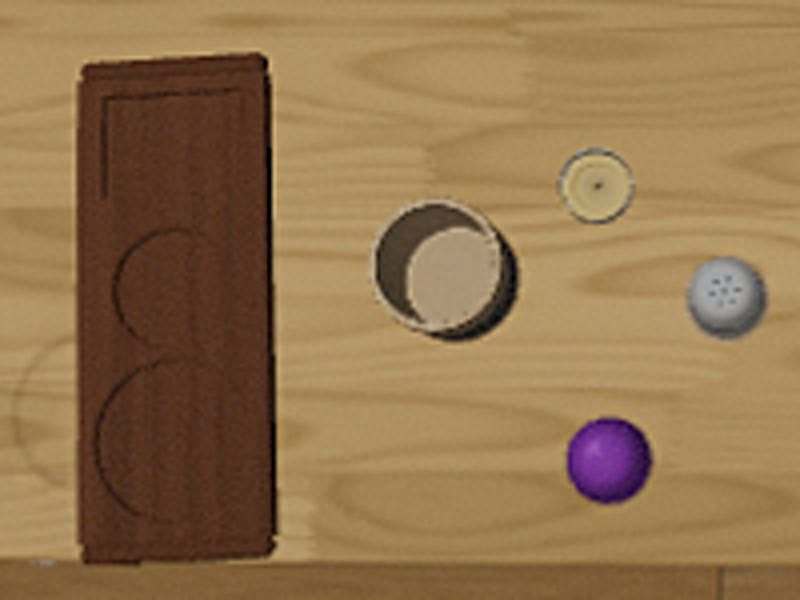

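View pics/c2.png

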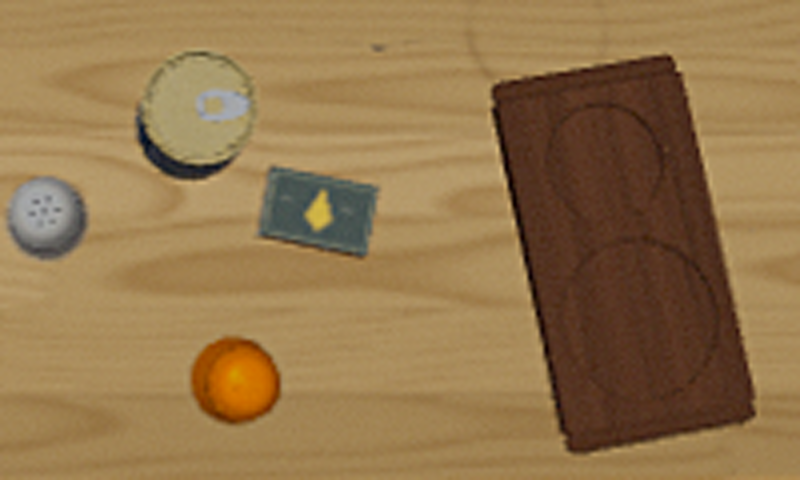

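The stock appears in the top view as follows:
- Beaker at (250,277)
- Tea light at (289,256)
- Grey pierced-top shaker at (322,284)
- Tin at (359,258)
- Matchbox at (389,282)

The shaker look-alikes are purple at (292,325) and orange at (369,325). The clear and grey one at (322,284) is the salt shaker, and the crop confirms its pierced grey top. The large hollows are at the robot end of both boards. Next I'll overlay my estimates to check them.

```bash
cat > scene.py <<'E'
from h import *
LB=(.424,.287,np.radians(3.8)); SB=(.4125,-.2957,np.radians(9.8))
def hol(b,x): return np.array([b[0]+np.cos(b[2])*x,b[1]+np.sin(b[2])*x])
H=dict(beaker=hol(LB,-.07),tea=hol(LB,.008),match=hol(LB,.084),tin=hol(SB,-.036),salt=hol(SB,.046))
O=dict(beaker=(.438,.140,.032,.084),tea=(.486,.0685,.019,.015),tin=(.478,-.074,.0285,.072),salt=(.4258,.001,.022,.074))
def circ(x,y,r,z): t=np.linspace(0,2*np.pi,60); return np.c_[x+r*np.cos(t),y+r*np.sin(t),0*t+z]
E
python3 - <<'E'
from scene import *
print({k:v.round(4) for k,v in H.items()})
d=load('top0');im0=d['img']
hsv=cv2.cvtColor(im0,cv2.COLOR_RGB2HSV)
# matchbox top
C=cloud(d);m=np.zeros((480,640),np.uint8);b=im0.astype(int)
sub=np.s_[265:300,365:410]
m[sub]=((b[sub][...,0]<b[sub][...,1]+5)&(b[sub].sum(2)<330)|((C[sub][...,2]>.012)))
m=cv2.morphologyEx(m,cv2.MORPH_OPEN,np.ones((3,3)));cs,_=cv2.findContours(m,0,2);c=max(cs,key=cv2.contourArea)
r=cv2.minAreaRect((onz(d,c[:,0],.016)[:,:2]*1000).astype(np.float32));print('match',r,cv2.boxPoints(r).round(1).tolist())
for n,bx in(('top0',((150,310,215,355),(310,510,230,350))),('side0',((160,360,150,310),(240,400,220,410)))):
    d=load(n);s=4;im=cv2.resize(d['img'],None,fx=s,fy=s,interpolation=cv2.INTER_CUBIC)[:,:,::-1].copy()
    def L(P,col): cv2.polylines(im,[((proj(d,P)+.5)*s).astype(np.int32)],True,col,1)
    for k in H:
        if k!='match': L(circ(*H[k],.0405 if k in('beaker','tin') else .0305,.013),(0,255,255))
    for B,l in((LB,.262),(SB,.194)):
        q=np.array([[-l/2,-.05],[l/2,-.05],[l/2,.05],[-l/2,.05]]);c_,s_=np.cos(B[2]),np.sin(B[2])
        L(np.c_[B[0]+q[:,0]*c_-q[:,1]*s_,B[1]+q[:,0]*s_+q[:,1]*c_,[.013]*4],(0,255,0))
    for x,y,r_,z in O.values(): L(circ(x,y,r_,z),(255,0,255));L(circ(x,y,r_,0),(255,0,0))
    for i,(x0,x1,y0,y1) in enumerate(bx): cv2.imwrite(f'pics/ov_{n}_{i}.png',im[y0*s:y1*s,x0*s:x1*s])
E
```

```text
{'beaker': array([0.3542, 0.2824]), 'tea': array([0.432 , 0.2875]), 'match': array([0.5078, 0.2926]), 'tin': array([ 0.377 , -0.3018]), 'salt': array([ 0.4578, -0.2879])}
match ((432.181640625, -137.24888610839844), (56.29734420776367, 36.38923645019531), 78.65792846679688) [[408.79998779296875, -161.3000030517578], [444.5, -168.39999389648438], [455.6000061035156, -113.19999694824219], [419.8999938964844, -106.0999984741211]]
```

View pics/ov_top0_0.png

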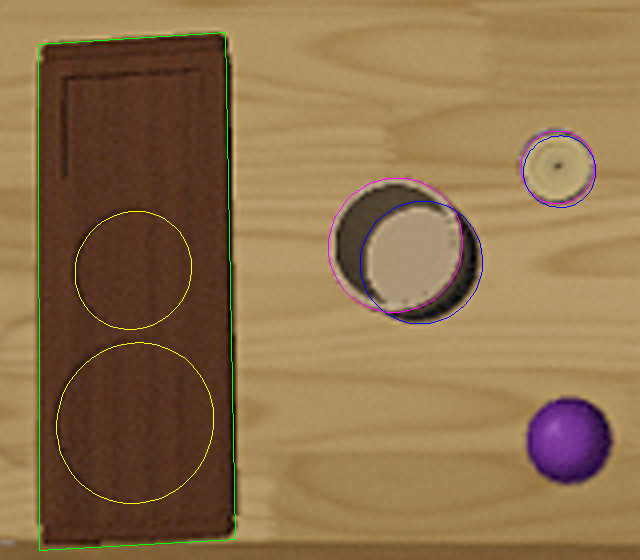

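View pics/ov_top0_1.png

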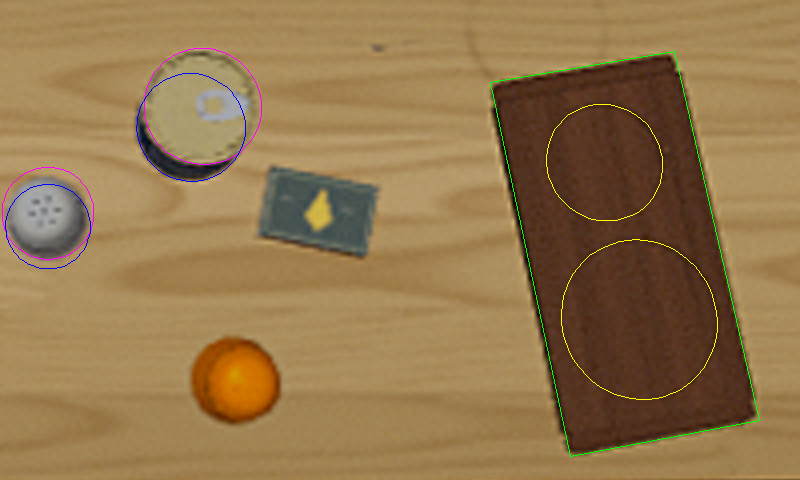

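View pics/ov_side0_0.png

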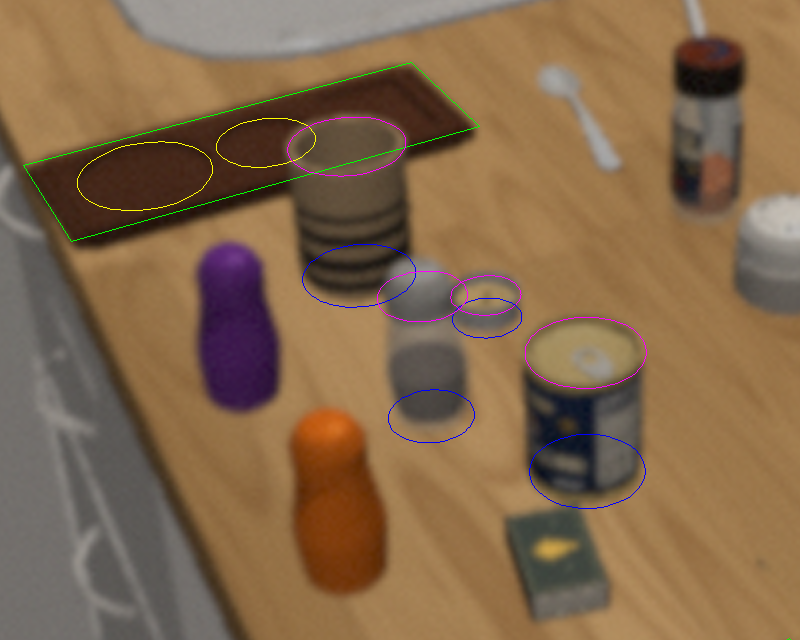

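View pics/ov_side0_1.png

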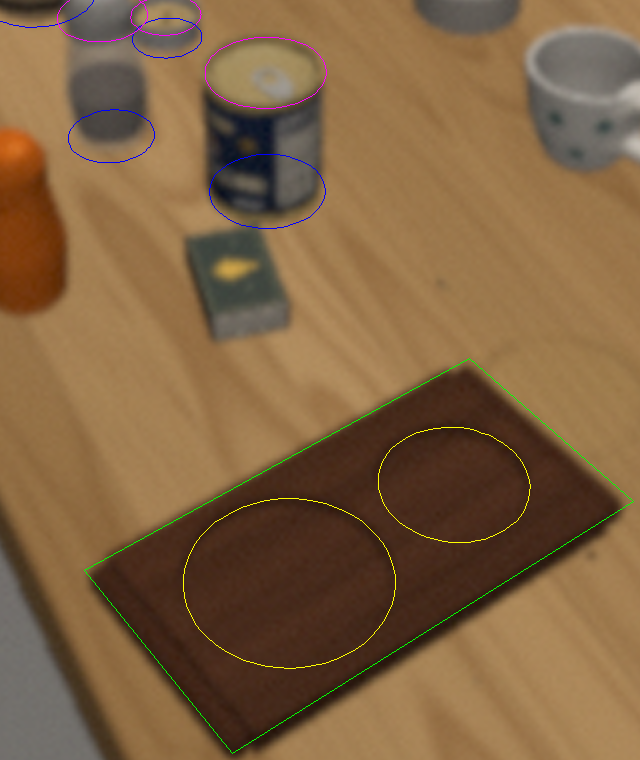

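Estimates match both views to within a few millimetres. I'll start with the beaker.

```bash
python3 -m pendant '{"xyz":[[0.0166,-0.0341,0],[0.0166,-0.0341,0],[0.0166,-0.0341,0],[0.0166,-0.0341,0],[0.0166,-0.0341,0]],"rotation":[[0,0,0],[0,0,0],[0,0,0],[0,0,0],[0,0,0]],"claw":[0,0,0,0,0]}'
python3 -m pendant '{"xyz":[[0.0166,-0.0341,0],[0.0166,-0.0341,0],[0.0166,-0.0341,0],[0.0166,-0.0341,0],[0.0166,-0.0341,0]],"rotation":[[0,0,0],[0,0,0],[0,0,0],[0,0,0],[0,0,0]],"claw":[0,0,0,0,0]}'
python3 -m pendant '{"xyz":[[0.0166,-0.0341,0],[0,0,0],[0,0,0]],"rotation":[[0,0,0],[0,0,0],[0,0,0]],"claw":[0,0,0]}'
```

```text
clock: 0.52
tool_pos: [0.3377, 0.3433, 0.2281]
tool_rot: [0.227, 0.974, -0.0, -0.0]
ft_force: [0.9, -0.2, -0.7]
opening: 0.0918
clock: 0.93
tool_pos: [0.4208, 0.1727, 0.2283]
tool_rot: [0.227, 0.974, -0.0, -0.0]
ft_force: [1.3, 0.0, -0.6]
opening: 0.092
clock: 1.18
tool_pos: [0.4375, 0.1391, 0.2282]
tool_rot: [0.229, 0.973, 0.0, -0.0]
ft_force: [-0.3, 0.3, 0.1]
opening: 0.092
```

```bash
cat > look.py <<'E'
import sys
from h import *
n=sys.argv[1]
t=get_image('top')['img'];s=get_image('side')['img']
b=np.hstack([t[60:460,90:530],s[60:460,130:490]])
cv2.imwrite(f'pics/{n}.png',b[:,:,::-1]); st=state(); print(st['clock'],st['tool_pos'].round(4),st['opening'])
E
python3 look.py a1
```

```text
1.2833 [0.4367 0.141  0.2283] 0.0913696196932633
```

View pics/a1.png

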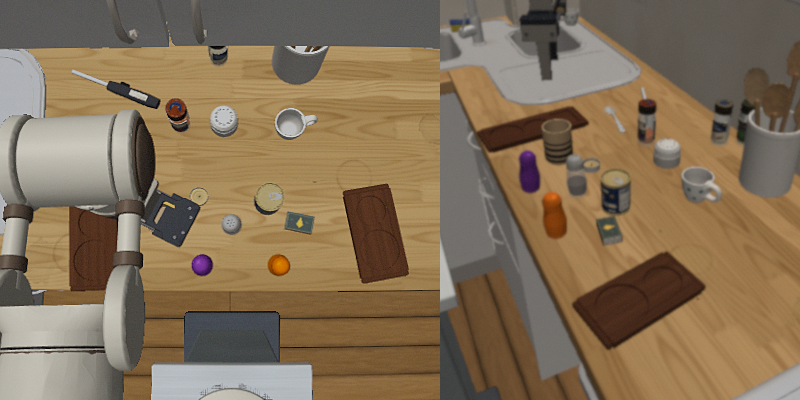

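```bash
python3 -c "
from h import *
d=load('side0');print(proj(d,[[.4375,.14,.228],[.4375,.14,.214]]))"
python3 -m pendant '{"xyz":[[0,0,-0.035],[0,0,-0.035],[0,0,-0.035],[0,0,-0.035],[0,0,-0.03]],"rotation":[[0,0,0],[0,0,0],[0,0,0],[0,0,0],[0,0,0]],"claw":[0,0,0,0,0]}'
python3 -m pendant '{"xyz":[[0,0,0],[0,0,0],[0,0,0],[0,0,0],[0,0,0]],"rotation":[[0,0,0],[0,0,0],[0,0,0],[0,0,0],[0,0,0]],"claw":[0,30,60,90,120]}'
python3 -m pendant '{"xyz":[[0,0,0],[0,0,0],[0,0,0],[0,0,0],[0,0,0]],"rotation":[[0,0,0],[0,0,0],[0,0,0],[0,0,0],[0,0,0]],"claw":[150,200,255,255,255]}'
python3 look.py a2
```

```text
[[240.03477776 123.09528223]
 [240.65002017 129.66636953]]
clock: 1.7
tool_pos: [0.4355, 0.1421, 0.0564]
tool_rot: [0.226, 0.974, -0.0, -0.001]
ft_force: [0.4, -0.2, -0.9]
opening: 0.0918
clock: 2.12
tool_pos: [0.4391, 0.1408, 0.0609]
tool_rot: [0.227, 0.974, 0.001, 0.002]
ft_force: [-0.3, -0.4, 0.1]
opening: 0.0671
clock: 2.53
tool_pos: [0.4388, 0.1404, 0.0604]
tool_rot: [0.227, 0.974, 0.0, 0.002]
ft_force: [-1.1, 0.2, 8.2]
opening: 0.0628
2.6333 [0.4388 0.1405 0.0604] 0.06244753004954212
```

View pics/a2.png

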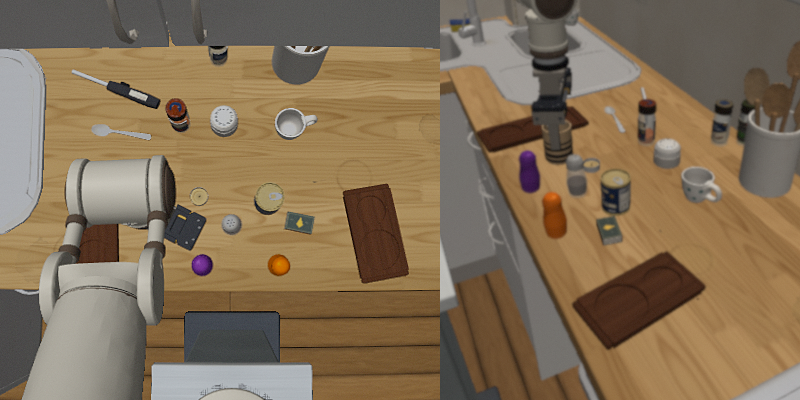

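```bash

python3 -m pendant '{"xyz":[[0,0,0.01],[0,0,0.015],[0,0,0.015],[-0.0046,0.007,0.01],[-0.01,0.0175,0]],"rotation":[[0,0,0],[0,0,0],[0,0,0],[0,0,0],[0,0,0]],"claw":[255,255,255,255,255]}'
python3 -m pendant '{"xyz":[[-0.015,0.0255,0],[-0.015,0.0255,0],[-0.015,0.0255,0],[-0.015,0.0255,0],[-0.01,0.0155,0]],"rotation":[[0,0,0],[0,0,0],[0,0,0],[0,0,0],[0,0,0]],"claw":[255,255,255,255,255]}'
python3 -m pendant '{"xyz":[[0,0,-0.01],[0,0,-0.01],[0,0,0],[0,0,0]],"rotation":[[0,0,0],[0,0,0],[0,0,0],[0,0,0]],"claw":[255,255,255,255]}'
python3 look.py a3
```

```text
clock: 3.05
tool_pos: [0.425, 0.1645, 0.1116]
tool_rot: [0.229, 0.974, 0.001, 0.003]
ft_force: [0.3, -0.9, -2.1]
opening: 0.0627
clock: 3.47
tool_pos: [0.3505, 0.2845, 0.1088]
tool_rot: [0.227, 0.974, 0.0, -0.0]
ft_force: [-0.1, -0.3, -1.1]
opening: 0.0626
clock: 3.8
tool_pos: [0.3521, 0.2814, 0.0875]
tool_rot: [0.228, 0.974, -0.001, -0.001]
ft_force: [-0.1, -0.1, -1.7]
opening: 0.0624
3.9 [0.3531 0.2817 0.0886] 0.06280184930208148
```

View pics/a3.png

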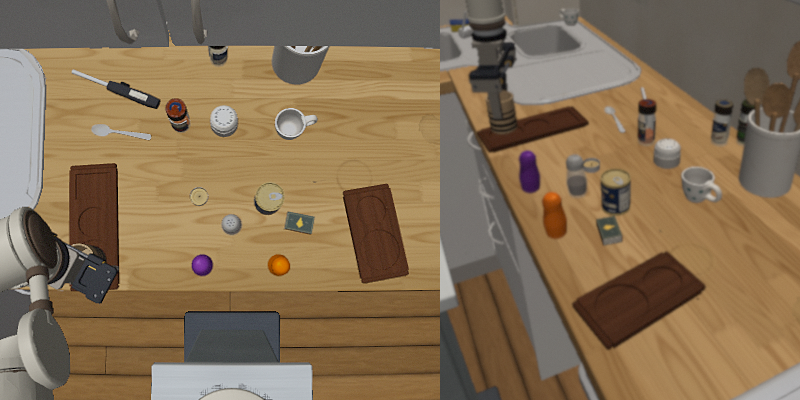

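```bash

python3 -m pendant '{"xyz":[[0.001,0,-0.007],[0,0,-0.006],[0,0,-0.004],[0,0,-0.001],[0,0,0]],"rotation":[[0,0,0],[0,0,0],[0,0,0],[0,0,0],[0,0,0]],"claw":[255,255,255,255,255]}'
python3 -m pendant '{"xyz":[[0,0,-0.001],[0,0,0],[0,0,0]],"rotation":[[0,0,0],[0,0,0],[0,0,0]],"claw":[255,255,255]}'
```

```text
clock: 4.32
tool_pos: [0.3532, 0.2821, 0.0699]
tool_rot: [0.227, 0.974, -0.0, -0.001]
ft_force: [-0.2, 0.2, -1.1]
opening: 0.0626
clock: 4.57
tool_pos: [0.3538, 0.2825, 0.0698]
tool_rot: [0.227, 0.974, 0.0, 0.0]
ft_force: [1.0, -0.2, -1.2]
opening: 0.0625
```

```bash

python3 -m pendant '{"xyz":[[0,0,-0.001],[0,0,-0.0005],[0,0,0]],"rotation":[[0,0,0],[0,0,0],[0,0,0]],"claw":[255,255,255]}'
python3 -m pendant '{"xyz":[[0,0,-0.0007],[0,0,0],[0,0,0]],"rotation":[[0,0,0],[0,0,0],[0,0,0]],"claw":[255,255,255]}'
```

```text
clock: 4.82
tool_pos: [0.3539, 0.2825, 0.0685]
tool_rot: [0.227, 0.974, 0.0, 0.0]
ft_force: [-0.9, -0.7, 1.9]
opening: 0.0625
clock: 5.07
tool_pos: [0.354, 0.2825, 0.0685]
tool_rot: [0.227, 0.974, -0.0, 0.0]
ft_force: [-3.0, -2.2, 8.5]
opening: 0.063
```

Contact on the hollow floor, at the expected height. I'll release here.

```bash

python3 -m pendant '{"xyz":[[0,0,0.0005],[0,0,0],[0,0,0],[0,0,0],[0,0,0]],"rotation":[[0,0,0],[0,0,0],[0,0,0],[0,0,0],[0,0,0]],"claw":[60,40,20,0,0]}'
python3 -m pendant '{"xyz":[[0,0,0.01],[0,0,0.025],[0,0,0.025],[0,0,0.025],[0,0,0.005]],"rotation":[[0,0,0],[0,0,0],[0,0,0],[0,0,0],[0,0,0]],"claw":[0,0,0,0,0]}'
```

```text
clock: 5.48
tool_pos: [0.3536, 0.2824, 0.0677]
tool_rot: [0.227, 0.974, -0.0, -0.0]
ft_force: [-0.2, -0.1, 0.3]
opening: 0.0917
clock: 5.9
tool_pos: [0.3562, 0.2836, 0.1629]
tool_rot: [0.227, 0.974, 0.002, 0.003]
ft_force: [0.8, 0.6, 0.1]
opening: 0.0919
```

```bash

python3 -m pendant '{"xyz":[[0.019,-0.0305,0],[0.019,-0.0305,0],[0.019,-0.0305,0],[0.019,-0.0305,0],[0.019,-0.0305,0]],"rotation":[[0,0,0.115],[0,0,0.115],[0,0,0.115],[0,0,0.115],[0,0,0.115]],"claw":[0,0,0,0,0]}'
python3 -m pendant '{"xyz":[[0.019,-0.0305,0],[0.018,-0.031,0],[0,0,0],[0,0,0]],"rotation":[[0,0,0.115],[0,0,0.115],[0,0,0],[0,0,0]],"claw":[0,0,0,0]}'
python3 - <<'E'
from scene import *
d=get_image('top');s=get_image('side');pickle.dump(d,open('pics/top1.pkl','wb'));pickle.dump(s,open('pics/side1.pkl','wb'))
st=state();print(st['tool_pos'],R.from_quat(st['tool_rot']).as_matrix()[:,1])
crop(d['img'],(130,330,210,360),3,'pics/b1.png');crop(s['img'],(150,350,140,310),3,'pics/b2.png')
E
```

```text
clock: 6.32
tool_pos: [0.4449, 0.1356, 0.1577]
tool_rot: [-0.048, 0.999, 0.0, -0.0]
ft_force: [0.8, 0.8, 0.1]
opening: 0.0923
clock: 6.65
tool_pos: [0.4818, 0.0743, 0.1576]
tool_rot: [-0.157, 0.988, 0.0, -0.0]
ft_force: [0.1, -0.2, 1.1]
opening: 0.0916
[0.48082019 0.07614096 0.15739915] [-0.3133516   0.94963669  0.0009666 ]
```

View pics/b1.png

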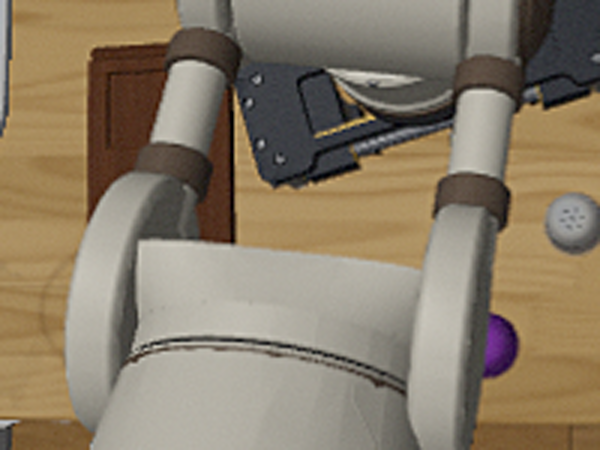

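View pics/b2.png

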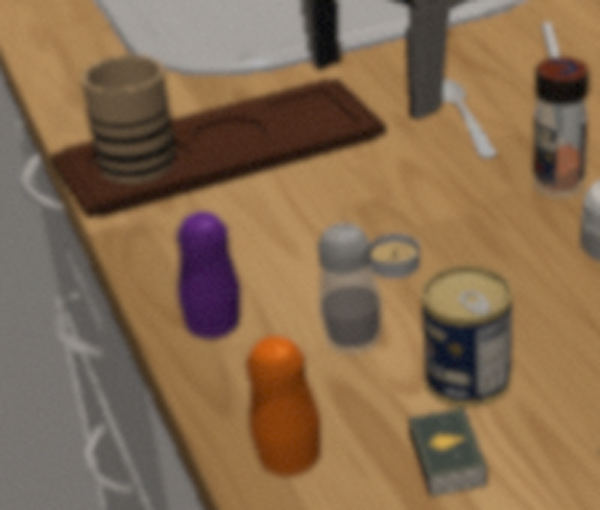

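```bash

python3 -m pendant '{"xyz":[[0.005,-0.007,-0.02],[0,0,-0.035],[0,0,-0.035],[0,0,0],[0,0,0]],"rotation":[[0,0,0],[0,0,0],[0,0,0],[0,0,0],[0,0,0]],"claw":[0,0,0,0,0]}'
```

```text
clock: 7.17
tool_pos: [0.4842, 0.0699, 0.0666]
tool_rot: [-0.16, 0.987, 0.001, -0.003]
ft_force: [-0.0, 0.6, 0.2]
opening: 0.0919
```

```bash

python3 look.py a4; python3 - <<'E'
from scene import *
d=get_image('side');crop(d['img'],(230,380,130,280),4,'pics/b3.png')
E
```

```text
7.2667 [0.4876 0.0692 0.0699] 0.09195296628706177
```

View pics/b3.png

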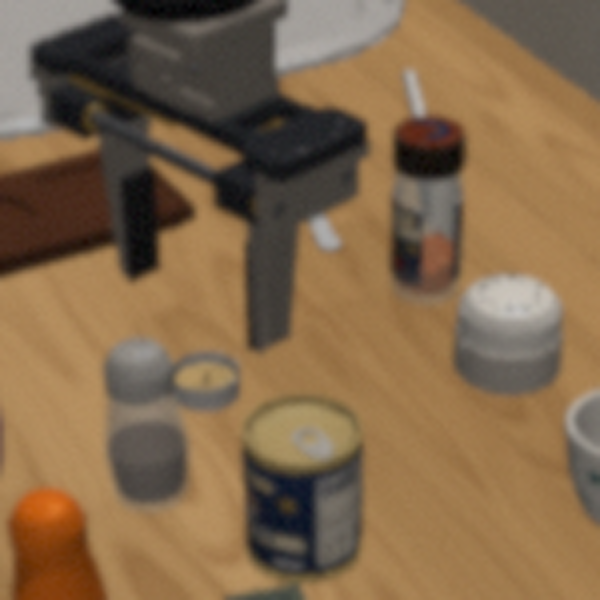

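```bash

python3 -m pendant '{"xyz":[[-0.001,0,-0.02],[0,0,-0.018],[0,0,-0.009],[0,0,0],[0,0,0]],"rotation":[[0,0,0],[0,0,0],[0,0,0],[0,0,0],[0,0,0]],"claw":[40,60,70,70,70]}'
```

```text
clock: 7.73
tool_pos: [0.4864, 0.0685, 0.022]
tool_rot: [-0.159, 0.987, -0.0, 0.001]
ft_force: [0.1, 0.4, 0.3]
opening: 0.0667
```

```bash

python3 -m pendant '{"xyz":[[0,0,-0.001],[0,0,0],[0,0,0],[0,0,0],[0,0,0]],"rotation":[[0,0,0],[0,0,0],[0,0,0],[0,0,0],[0,0,0]],"claw":[100,125,150,200,255]}'
python3 -m pendant '{"xyz":[[0,0,0],[0,0,0],[0,0,0],[0,0,0]],"rotation":[[0,0,0],[0,0,0],[0,0,0],[0,0,0]],"claw":[255,255,255,255]}'
python3 -m pendant '{"xyz":[[0,0,0.01],[0,0,0.015],[0,0,0.015],[0,0,0],[0,0,0]],"rotation":[[0,0,0],[0,0,0],[0,0,0],[0,0,0],[0,0,0]],"claw":[255,255,255,255,255]}'
python3 - <<'E'
from scene import *
d=get_image('side');crop(d['img'],(230,380,130,280),4,'pics/b4.png')
E
```

```text
clock: 8.15
tool_pos: [0.4859, 0.0684, 0.0203]
tool_rot: [-0.159, 0.987, -0.0, 0.0]
ft_force: [0.3, -0.9, 3.0]
opening: 0.036
clock: 8.48
tool_pos: [0.486, 0.0684, 0.0203]
tool_rot: [-0.159, 0.987, -0.0, 0.0]
ft_force: [-1.6, -0.7, 5.0]
opening: 0.0359
clock: 8.9
tool_pos: [0.4862, 0.0685, 0.0606]
tool_rot: [-0.159, 0.987, -0.0, 0.001]
ft_force: [0.2, -0.2, -1.6]
opening: 0.0361
```

View pics/b4.png

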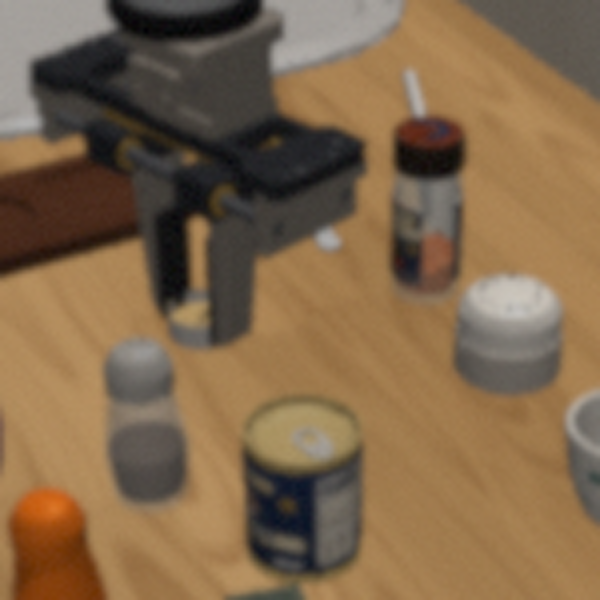

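```bash

python3 -m pendant '{"xyz":[[0,0.02,0.02],[0,0.03,0],[0,0.033,0],[-0.01,0.033,0],[-0.01,0.033,0]],"rotation":[[0,0,0],[0,0,0],[0,0,-0.12],[0,0,-0.12],[0,0,0]],"claw":[255,255,255,255,255]}'
python3 -m pendant '{"xyz":[[-0.012,0.03,0],[-0.012,0.03,0],[-0.01,0.01,0],[0,0,0],[0,0,0]],"rotation":[[0,0,0],[0,0,0],[0,0,0],[0,0,0],[0,0,0]],"claw":[255,255,255,255,255]}'
python3 - <<'E'
from scene import *
d=get_image('side');crop(d['img'],(140,340,120,270),4,'pics/b5.png');print(state()['tool_pos'])
E
```

```text
clock: 9.37
tool_pos: [0.465, 0.217, 0.0788]
tool_rot: [-0.04, 0.999, -0.0, -0.001]
ft_force: [0.8, -0.3, -0.3]
opening: 0.0362
clock: 9.78
tool_pos: [0.4308, 0.2859, 0.0787]
tool_rot: [-0.044, 0.999, -0.0, -0.001]
ft_force: [0.6, -0.2, -0.6]
opening: 0.0362
[0.4315247  0.28536943 0.07901527]
```

View pics/b5.png

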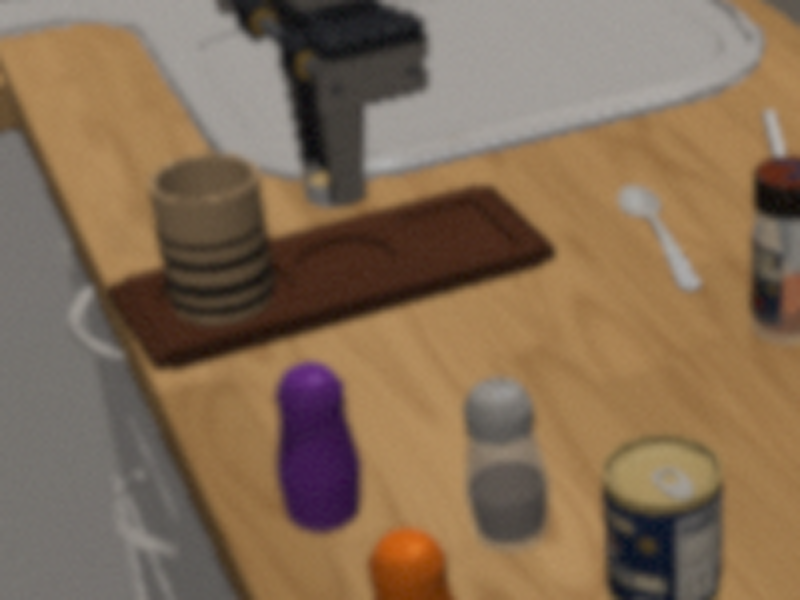

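```bash

python3 -m pendant '{"xyz":[[0.0005,0.002,-0.02],[0,0,-0.018],[0,0,-0.009],[0,0,0],[0,0,0]],"rotation":[[0,0,0],[0,0,0],[0,0,0],[0,0,0],[0,0,0]],"claw":[255,255,255,255,255]}'
python3 -m pendant '{"xyz":[[0,0,-0.0015],[0,0,-0.001],[0,0,0],[0,0,0]],"rotation":[[0,0,0],[0,0,0],[0,0,0],[0,0,0]],"claw":[255,255,255,255]}'
```

```text
clock: 10.25
tool_pos: [0.4325, 0.2871, 0.0326]
tool_rot: [-0.042, 0.999, -0.0, -0.001]
ft_force: [0.2, 0.7, 0.8]
opening: 0.0356
clock: 10.58
tool_pos: [0.4328, 0.288, 0.031]
tool_rot: [-0.043, 0.999, 0.0, 0.0]
ft_force: [-0.1, 0.0, -0.8]
opening: 0.0364
```

```bash

python3 -m pendant '{"xyz":[[0,0,-0.0015],[0,0,-0.0005],[0,0,0]],"rotation":[[0,0,0],[0,0,0],[0,0,0]],"claw":[255,255,255]}'
python3 -m pendant '{"xyz":[[0,0,-0.0005],[0,0,0],[0,0,0]],"rotation":[[0,0,0],[0,0,0],[0,0,0]],"claw":[255,255,255]}'
```

```text
clock: 10.83
tool_pos: [0.4324, 0.2879, 0.0284]
tool_rot: [-0.043, 0.999, 0.0, 0.0]
ft_force: [0.6, -0.2, -0.4]
opening: 0.0363
clock: 11.08
tool_pos: [0.4324, 0.288, 0.0283]
tool_rot: [-0.043, 0.999, -0.0, -0.0]
ft_force: [-2.0, -1.1, 5.5]
opening: 0.0361
```

```bash

python3 -m pendant '{"xyz":[[0,0,0],[0,0,0],[0,0,0],[0,0,0],[0,0,0]],"rotation":[[0,0,0],[0,0,0],[0,0,0],[0,0,0],[0,0,0]],"claw":[140,130,120,110,100]}'
python3 -m pendant '{"xyz":[[0,0,0.01],[0,0,0.03],[0,0,0.035],[0,0,0.035],[0,0,0.02]],"rotation":[[0,0,0],[0,0,0],[0,0,0],[0,0,0],[0,0,0]],"claw":[100,100,100,100,80]}'
python3 -m pendant '{"xyz":[[0,-0.03,0],[0,-0.03,0],[0,-0.03,0],[0,-0.03,0],[0,-0.03,0]],"rotation":[[0,0,-0.1237],[0,0,-0.1237],[0,0,-0.1237],[0,0,-0.1237],[0,0,-0.1237]],"claw":[60,60,60,60,60]}'
python3 -m pendant '{"xyz":[[0,-0.03,0],[0,-0.03,0],[0,-0.03,0],[0,-0.03,0],[0,-0.03,0]],"rotation":[[0,0,-0.1237],[0,0,-0.1237],[0,0,-0.1237],[0,0,-0.1237],[0,0,-0.1237]],"claw":[60,60,60,60,60]}'
python3 -m pendant '{"xyz":[[0,-0.03,0],[0,-0.03,0],[0,-0.03,0],[0,-0.03,0],[0,-0.005,0]],"rotation":[[0,0,-0.1237],[0,0,-0.1237],[0,0,-0.1237],[0,0,-0.1237],[0,0,-0.1237]],"claw":[60,60,60,60,60]}'
python3 - <<'E'
from scene import *
d=get_image('side');crop(d['img'],(140,340,120,310),3,'pics/b6.png')
st=state();m=R.from_quat(st['tool_rot']).as_matrix();print(st['tool_pos'],m[:,2],np.degrees(np.arctan2(m[1,1],m[0,1])),st['q'])
E
```

```text
clock: 11.5
tool_pos: [0.4323, 0.2878, 0.0277]
tool_rot: [-0.043, 0.999, -0.0, -0.0]
ft_force: [0.0, 1.1, 0.1]
opening: 0.0555
clock: 11.92
tool_pos: [0.4341, 0.2886, 0.1628]
tool_rot: [-0.043, 0.999, 0.001, 0.003]
ft_force: [0.7, 0.3, 0.5]
opening: 0.0607
clock: 12.33
tool_pos: [0.4323, 0.1367, 0.1588]
tool_rot: [0.266, 0.964, 0.0, 0.001]
ft_force: [-0.0, 1.1, 1.1]
opening: 0.0699
clock: 12.75
tool_pos: [0.4323, -0.0135, 0.1588]
tool_rot: [0.547, 0.837, 0.0, 0.001]
ft_force: [0.1, 1.0, 0.2]
opening: 0.0705
clock: 13.17
tool_pos: [0.4326, -0.1411, 0.1591]
tool_rot: [0.777, 0.63, -0.0, 0.001]
ft_force: [0.1, 0.8, -0.4]
opening: 0.0704
[ 0.43260412 -0.14017399  0.15895217] [ 0.00130091 -0.00165019 -0.99999779] -12.263812313075896 [-5.79697020e-01 -9.55566094e-02  1.99963407e+00 -7.07386471e-04
  1.23552297e+00 -3.65419949e-01]
```

View pics/b6.png

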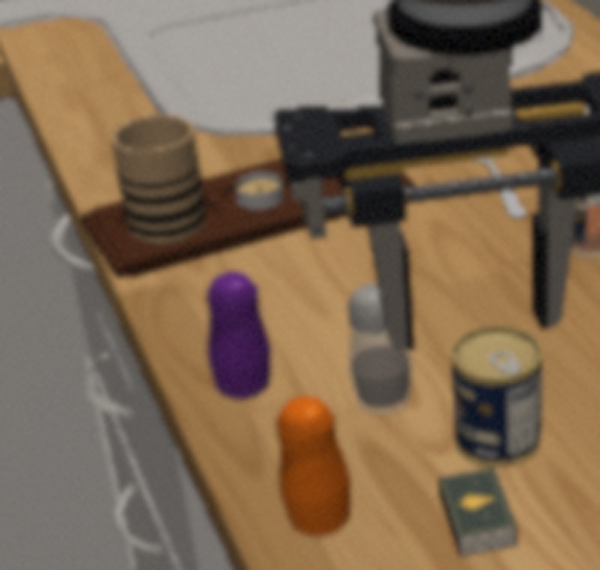

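```bash

python3 -m pendant '{"xyz":[[0,0.003,-0.025],[0,0,-0.03],[0,0,-0.03],[0,0,0],[0,0,0]],"rotation":[[0,0,0.017],[0,0,0],[0,0,0],[0,0,0],[0,0,0]],"claw":[60,60,60,60,60]}'
python3 - <<'E'
from scene import *
d=get_image('side');crop(d['img'],(200,360,140,310),4,'pics/b7.png');d=get_image('top');crop(d['img'],(280,440,230,350),4,'pics/b8.png')
st=state();m=R.from_quat(st['tool_rot']).as_matrix();print(st['tool_pos'],np.degrees(np.arctan2(m[1,1],m[0,1])))
E
```

```text
clock: 13.63
tool_pos: [0.4314, -0.1329, 0.0724]
tool_rot: [0.768, 0.641, -0.0, -0.002]
ft_force: [0.5, -0.3, 0.2]
opening: 0.0702
[ 0.43364958 -0.1344763   0.07488986] -10.3309579284277
```

View pics/b7.png

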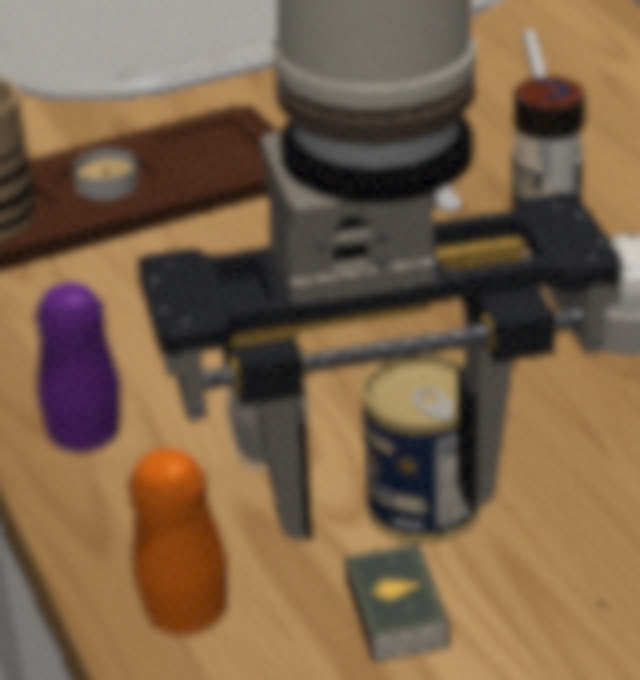

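View pics/b8.png

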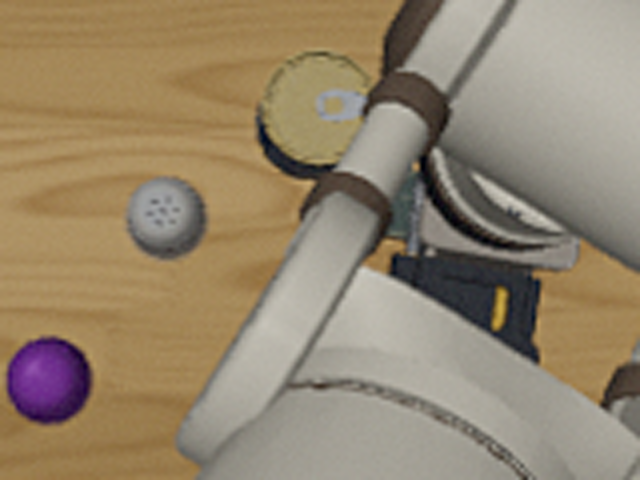

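```bash

python3 -m pendant '{"xyz":[[-0.0015,-0.0025,-0.02],[0,0,-0.018],[0,0,-0.01],[0,0,0],[0,0,0]],"rotation":[[0,0,-0.017],[0,0,0],[0,0,0],[0,0,0],[0,0,0]],"claw":[60,60,60,60,60]}'
```

```text
clock: 14.15
tool_pos: [0.4316, -0.1369, 0.026]
tool_rot: [0.774, 0.634, 0.0, 0.001]
ft_force: [-0.5, -0.7, 0.2]
opening: 0.0706
```

```bash

python3 -m pendant '{"xyz":[[0,0,-0.002],[0,0,-0.001],[0,0,0],[0,0,0],[0,0,0]],"rotation":[[0,0,0],[0,0,0],[0,0,0],[0,0,0],[0,0,0]],"claw":[80,100,125,150,200]}'
python3 -m pendant '{"xyz":[[0,0,0],[0,0,0],[0,0,0],[0,0,0]],"rotation":[[0,0,0],[0,0,0],[0,0,0],[0,0,0]],"claw":[255,255,255,255]}'
python3 -m pendant '{"xyz":[[0,0,0.01],[0,0,0.03],[0,0,0.035],[0,0,0.035],[0,0,0.02]],"rotation":[[0,0,0],[0,0,0],[0,0,0],[0,0,0],[0,0,0]],"claw":[255,255,255,255,255]}'
python3 - <<'E'
from scene import *
d=get_image('side');crop(d['img'],(200,360,90,260),4,'pics/b9.png')
st=state();m=R.from_quat(st['tool_rot']).as_matrix();print(st['tool_pos'],np.degrees(np.arctan2(m[1,1],m[0,1])))
E
```

```text
clock: 14.57
tool_pos: [0.4312, -0.1367, 0.0222]
tool_rot: [0.774, 0.633, 0.0, 0.0]
ft_force: [0.6, -0.6, 1.1]
opening: 0.0393
clock: 14.9
tool_pos: [0.4312, -0.1367, 0.0222]
tool_rot: [0.774, 0.633, 0.0, 0.0]
ft_force: [-1.4, 0.7, 3.5]
opening: 0.0369
clock: 15.32
tool_pos: [0.4322, -0.1373, 0.1562]
tool_rot: [0.774, 0.634, 0.001, 0.002]
ft_force: [0.7, 0.0, 0.2]
opening: 0.0369
[ 0.43398416 -0.13844024  0.15920748] -11.374270506050221
```

View pics/b9.png

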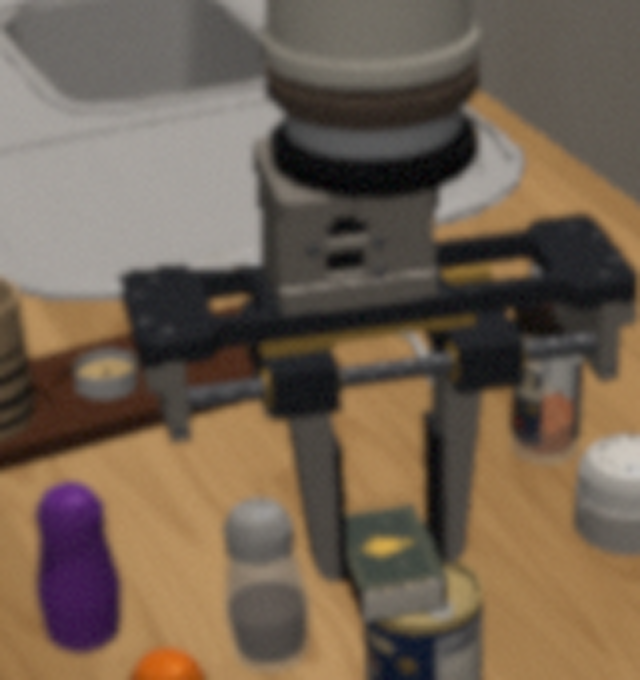

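```bash

python3 -m pendant '{"xyz":[[0,0.02,-0.015],[0,0.035,0],[0,0.038,0],[0,0.038,0],[0,0.038,0]],"rotation":[[0,0,0],[0,0,0],[0,0,0],[0,0,0],[0,0,0]],"claw":[255,255,255,255,255]}'
python3 -m pendant '{"xyz":[[0,0.038,0],[0,0.038,-0.01],[0.01,0.035,-0.015],[0.01,0.035,-0.015],[0.01,0.035,-0.01]],"rotation":[[0,0,0],[0,0,0],[0,0,0.088],[0,0,0.088],[0,0,0.088]],"claw":[255,255,255,255,255]}'
python3 -m pendant '{"xyz":[[0.015,0.03,0],[0.015,0.03,0],[0.012,0.02,0],[0,0,0],[0,0,0]],"rotation":[[0,0,0],[0,0,0],[0,0,0],[0,0,0],[0,0,0]],"claw":[255,255,255,255,255]}'
python3 - <<'E'
from scene import *
d=get_image('side');crop(d['img'],(140,340,70,240),4,'pics/b10.png')
st=state();m=R.from_quat(st['tool_rot']).as_matrix();print(st['tool_pos'],np.degrees(np.arctan2(m[1,1],m[0,1])))
E
```

```text
clock: 15.78
tool_pos: [0.4302, 0.034, 0.1368]
tool_rot: [0.774, 0.633, -0.0, -0.0]
ft_force: [1.0, 0.4, -0.9]
opening: 0.0369
clock: 16.2
tool_pos: [0.4598, 0.2152, 0.0854]
tool_rot: [0.682, 0.731, -0.001, -0.0]
ft_force: [-0.2, -0.5, 0.0]
opening: 0.0371
clock: 16.62
tool_pos: [0.5026, 0.2938, 0.0865]
tool_rot: [0.683, 0.73, -0.001, -0.0]
ft_force: [-0.8, 0.4, 0.5]
opening: 0.0371
[0.50216469 0.29299313 0.08635785] 3.770472531960318
```

View pics/b10.png

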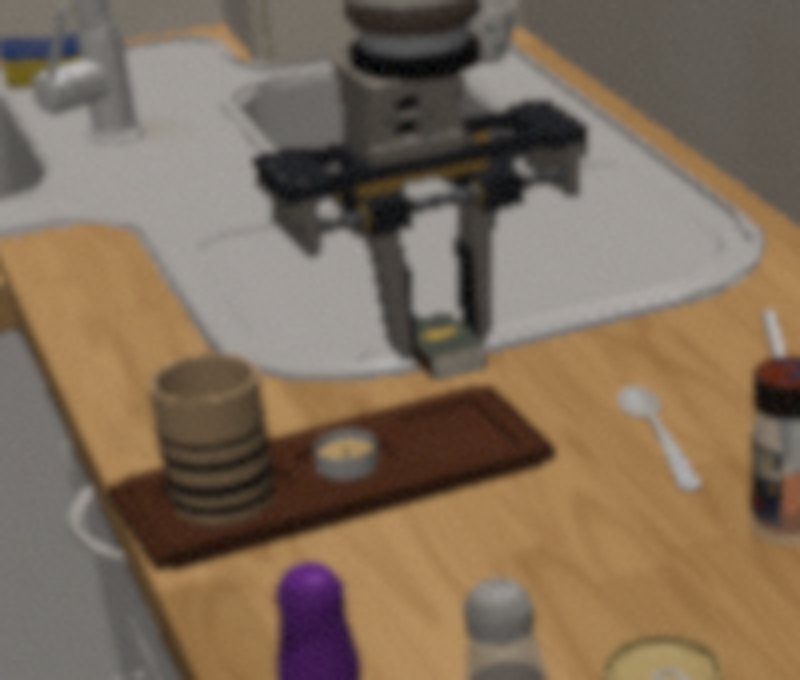

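```bash

python3 -m pendant '{"xyz":[[0.0055,-0.0005,-0.015],[0,0,-0.02],[0,0,-0.015],[0,0,0],[0,0,0]],"rotation":[[0,0,0],[0,0,0],[0,0,0],[0,0,0],[0,0,0]],"claw":[255,255,255,255,255]}'
python3 -m pendant '{"xyz":[[0,0,0],[0,0,-0.002],[0,0,0],[0,0,0]],"rotation":[[0,0,0],[0,0,0],[0,0,0],[0,0,0]],"claw":[255,255,255,255]}'
```

```text
clock: 17.08
tool_pos: [0.5072, 0.2916, 0.0363]
tool_rot: [0.684, 0.729, -0.001, -0.001]
ft_force: [-0.2, 0.7, 0.1]
opening: 0.0369
clock: 17.42
tool_pos: [0.5088, 0.293, 0.0357]
tool_rot: [0.684, 0.73, 0.001, 0.0]
ft_force: [-0.1, 0.8, 1.4]
opening: 0.0366
```

```bash

python3 -m pendant '{"xyz":[[0,0,-0.002],[0,0,-0.0015],[0,0,0],[0,0,0]],"rotation":[[0,0,0],[0,0,0],[0,0,0],[0,0,0]],"claw":[255,255,255,255]}'
python3 -m pendant '{"xyz":[[0,0,-0.001],[0,0,0],[0,0,0]],"rotation":[[0,0,0],[0,0,0],[0,0,0]],"claw":[255,255,255]}'
```

```text
clock: 17.75
tool_pos: [0.5082, 0.2929, 0.0312]
tool_rot: [0.684, 0.73, -0.0, -0.0]
ft_force: [0.4, 0.1, 0.1]
opening: 0.037
clock: 18.0
tool_pos: [0.5084, 0.2929, 0.0303]
tool_rot: [0.684, 0.73, -0.0, -0.0]
ft_force: [0.9, -0.5, -0.1]
opening: 0.0369
```

```bash

python3 -m pendant '{"xyz":[[0,0,-0.0005],[0,0,0],[0,0,0]],"rotation":[[0,0,0],[0,0,0],[0,0,0]],"claw":[255,255,255]}'
python3 -m pendant '{"xyz":[[0,0,-0.0005],[0,0,0],[0,0,0]],"rotation":[[0,0,0],[0,0,0],[0,0,0]],"claw":[255,255,255]}'
```

```text
clock: 18.25
tool_pos: [0.5085, 0.2929, 0.0302]
tool_rot: [0.684, 0.73, 0.0, 0.0]
ft_force: [-2.1, 0.5, 3.5]
opening: 0.0371
clock: 18.5
tool_pos: [0.5085, 0.2929, 0.0302]
tool_rot: [0.684, 0.73, -0.0, 0.0]
ft_force: [-2.9, -1.4, 6.7]
opening: 0.0368
```

```bash

python3 -m pendant '{"xyz":[[0,0,0],[0,0,0],[0,0,0],[0,0,0],[0,0,0]],"rotation":[[0,0,0],[0,0,0],[0,0,0],[0,0,0],[0,0,0]],"claw":[140,130,120,110,100]}'
python3 -m pendant '{"xyz":[[0,0,0.01],[0,0,0.03],[0,0,0.035],[-0.005,0,0.035],[-0.005,-0.02,0]],"rotation":[[0,0,0],[0,0,0],[0,0,0],[0,0,0],[0,0,0]],"claw":[100,100,100,80,40]}'
python3 -m pendant '{"xyz":[[-0.003,-0.035,0],[-0.003,-0.037,0],[-0.003,-0.037,0],[-0.003,-0.037,0],[-0.003,-0.037,0]],"rotation":[[0,0,0],[0,0,0],[0,0,0],[0,0,0],[0,0,0]],"claw":[0,0,0,0,0]}'
python3 -m pendant '{"xyz":[[-0.003,-0.037,0],[-0.003,-0.037,0],[0,-0.037,0],[0,-0.037,0],[0,-0.015,0]],"rotation":[[0,0,0],[0,0,0],[0,0,0],[0,0,0],[0,0,0]],"claw":[0,0,0,0,0]}'
python3 - <<'E'
from scene import *
d=get_image('side');crop(d['img'],(140,340,120,300),4,'pics/b11.png')
st=state();m=R.from_quat(st['tool_rot']).as_matrix();print(st['tool_pos'],np.degrees(np.arctan2(m[1,1],m[0,1])))
E
```

```text
clock: 18.92
tool_pos: [0.5083, 0.2929, 0.0292]
tool_rot: [0.684, 0.73, -0.0, -0.0]
ft_force: [0.0, -0.8, 0.3]
opening: 0.0552
clock: 19.33
tool_pos: [0.5032, 0.2764, 0.1486]
tool_rot: [0.683, 0.731, 0.007, 0.003]
ft_force: [0.9, -0.6, 0.1]
opening: 0.0672
clock: 19.75
tool_pos: [0.4832, 0.0884, 0.1403]
tool_rot: [0.683, 0.73, 0.0, 0.0]
ft_force: [0.7, 0.9, 0.1]
opening: 0.092
clock: 20.17
tool_pos: [0.4776, -0.0771, 0.1406]
tool_rot: [0.685, 0.729, -0.0, 0.001]
ft_force: [-0.5, 0.4, 0.2]
opening: 0.0916
[ 0.47781177 -0.0779736   0.14063558] 3.497369202275787
```

View pics/b11.png

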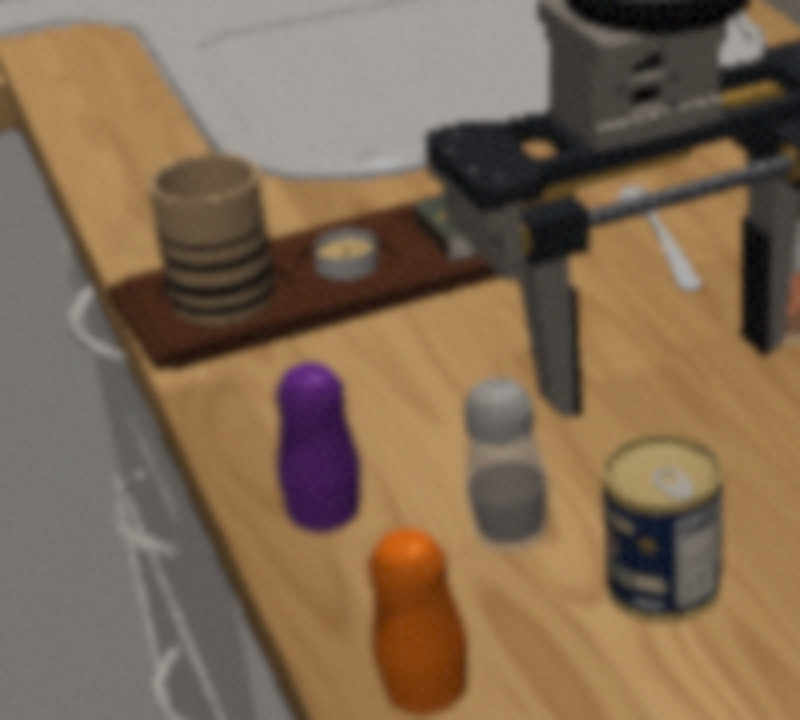

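```bash

python3 -m pendant '{"xyz":[[0,0.004,-0.02],[0,0,-0.03],[0,0,-0.025],[0,0,-0.0176],[0,0,0]],"rotation":[[0,0,0],[0,0,0],[0,0,0],[0,0,0],[0,0,0]],"claw":[0,0,0,0,0]}'
python3 -m pendant '{"xyz":[[0,0,0],[0,0,0],[0,0,0],[0,0,0],[0,0,0]],"rotation":[[0,0,0],[0,0,0],[0,0,0],[0,0,0],[0,0,0]],"claw":[30,60,90,110,130]}'
python3 -m pendant '{"xyz":[[0,0,0],[0,0,0],[0,0,0],[0,0,0],[0,0,0]],"rotation":[[0,0,0],[0,0,0],[0,0,0],[0,0,0],[0,0,0]],"claw":[160,255,255,255,255]}'
```

```text
clock: 20.63
tool_pos: [0.4744, -0.0674, 0.0436]
tool_rot: [0.684, 0.73, -0.001, -0.003]
ft_force: [-0.1, 0.4, -1.1]
opening: 0.0919
clock: 21.05
tool_pos: [0.4783, -0.0694, 0.048]
tool_rot: [0.684, 0.73, 0.0, 0.001]
ft_force: [-0.1, -0.1, 0.1]
opening: 0.0609
clock: 21.47
tool_pos: [0.478, -0.0693, 0.0477]
tool_rot: [0.684, 0.73, 0.0, 0.001]
ft_force: [-1.7, 0.4, 5.7]
opening: 0.0569
```

```bash

python3 -m pendant '{"xyz":[[0,0,0.01],[0,0,0.02],[0,0,0.02],[-0.008,-0.02,0],[-0.0143,-0.032,0]],"rotation":[[0,0,0],[0,0,0],[0,0,0],[0,0,0],[0,0,0]],"claw":[255,255,255,255,255]}'
python3 -m pendant '{"xyz":[[-0.0145,-0.033,0],[-0.0145,-0.033,0],[-0.0145,-0.033,0],[-0.0145,-0.033,0],[-0.0145,-0.033,0]],"rotation":[[0,0,0],[0,0,0],[0,0,0],[0,0,0],[0,0,0]],"claw":[255,255,255,255,255]}'
python3 -m pendant '{"xyz":[[-0.0065,-0.013,0],[0,0,0],[0,0,0],[0,0,0]],"rotation":[[0,0,0],[0,0,0],[0,0,0],[0,0,0]],"claw":[255,255,255,255]}'
python3 - <<'E'
from scene import *
d=get_image('side');crop(d['img'],(230,430,180,410),3,'pics/b12.png')
st=state();m=R.from_quat(st['tool_rot']).as_matrix();print(st['tool_pos'],np.degrees(np.arctan2(m[1,1],m[0,1])))
E
```

```text
clock: 21.88
tool_pos: [0.4565, -0.1205, 0.0987]
tool_rot: [0.682, 0.731, 0.001, 0.002]
ft_force: [0.3, -0.3, -2.4]
opening: 0.0565
clock: 22.3
tool_pos: [0.3815, -0.2874, 0.0971]
tool_rot: [0.684, 0.73, 0.0, 0.0]
ft_force: [0.8, -0.1, -1.5]
opening: 0.0572
clock: 22.63
tool_pos: [0.3762, -0.2981, 0.0967]
tool_rot: [0.684, 0.73, 0.0, -0.0]
ft_force: [1.0, -0.2, -1.3]
opening: 0.0569
[ 0.3763722  -0.29781505  0.09662011] 3.8019797963771884
```

View pics/b12.png

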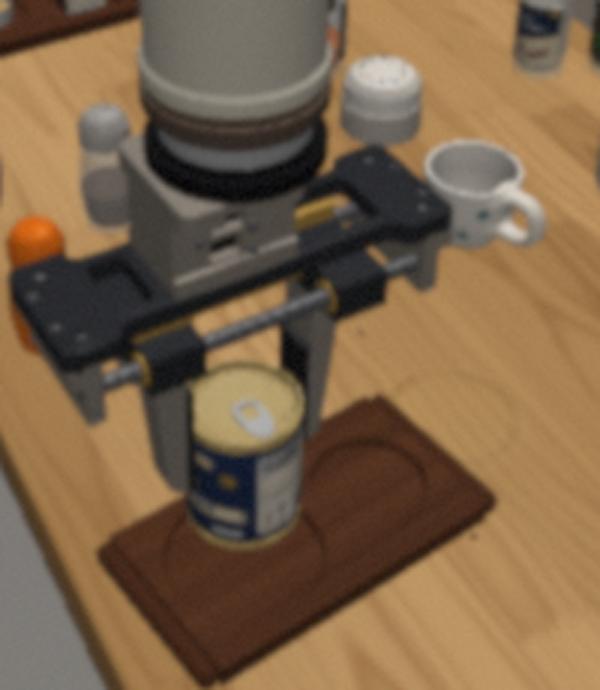

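Tin is upright over the large hollow. I'll lower it.

```bash

python3 -m pendant '{"xyz":[[0.0005,-0.001,-0.01],[0,0,-0.015],[0,0,-0.01],[0,0,-0.003],[0,0,0]],"rotation":[[0,0,0],[0,0,0],[0,0,0],[0,0,0],[0,0,0]],"claw":[255,255,255,255,255]}'
python3 -m pendant '{"xyz":[[0,0,-0.001],[0,0,-0.0005],[0,0,0],[0,0,0]],"rotation":[[0,0,0],[0,0,0],[0,0,0],[0,0,0]],"claw":[255,255,255,255]}'
```

```text
clock: 23.1
tool_pos: [0.3761, -0.2987, 0.0573]
tool_rot: [0.683, 0.73, 0.0, -0.002]
ft_force: [0.4, -0.5, -1.4]
opening: 0.0571
clock: 23.43
tool_pos: [0.3769, -0.3005, 0.0578]
tool_rot: [0.684, 0.73, -0.0, 0.0]
ft_force: [0.4, 0.7, -1.5]
opening: 0.0566
```

```bash

python3 -m pendant '{"xyz":[[0,0,-0.0012],[0,0,-0.0005],[0,0,0]],"rotation":[[0,0,0],[0,0,0],[0,0,0]],"claw":[255,255,255]}'
python3 -m pendant '{"xyz":[[0,0,-0.0005],[0,0,0],[0,0,0]],"rotation":[[0,0,0],[0,0,0],[0,0,0]],"claw":[255,255,255]}'
```

```text
clock: 23.68
tool_pos: [0.3767, -0.3002, 0.0557]
tool_rot: [0.684, 0.73, -0.0, 0.0]
ft_force: [-0.2, -0.2, 0.4]
opening: 0.0567
clock: 23.93
tool_pos: [0.3767, -0.3003, 0.0557]
tool_rot: [0.684, 0.73, -0.0, 0.0]
ft_force: [-2.6, 1.8, 5.8]
opening: 0.0569
```

```bash

python3 -m pendant '{"xyz":[[0,0,0],[0,0,0],[0,0,0],[0,0,0],[0,0,0]],"rotation":[[0,0,0],[0,0,0],[0,0,0],[0,0,0],[0,0,0]],"claw":[90,70,40,20,0]}'
python3 -m pendant '{"xyz":[[0,0,0.01],[0,0,0.03],[0,0,0.035],[0,0,0.03],[0,0.005,0]],"rotation":[[0,0,0],[0,0,0],[0,0,0],[0,0,0],[0,0,0]],"claw":[0,0,0,0,0]}'
python3 -m pendant '{"xyz":[[0.004,0.025,0],[0.004,0.025,0],[0.004,0.025,0],[0.004,0.025,0],[0.004,0.025,0]],"rotation":[[0,0,-0.122],[0,0,-0.122],[0,0,-0.122],[0,0,-0.122],[0,0,-0.122]],"claw":[0,0,0,0,0]}'
python3 -m pendant '{"xyz":[[0.004,0.025,0],[0.004,0.025,0],[0.004,0.025,0],[0.004,0.025,0],[0.004,0.025,0]],"rotation":[[0,0,-0.122],[0,0,-0.122],[0,0,-0.122],[0,0,-0.122],[0,0,-0.122]],"claw":[0,0,0,0,0]}'
python3 -m pendant '{"xyz":[[0.004,0.025,0],[0.003,0.021,0],[0,0,0],[0,0,0],[0,0,0]],"rotation":[[0,0,-0.122],[0,0,-0.122],[0,0,0],[0,0,0],[0,0,0]],"claw":[0,0,0,0,0]}'
python3 - <<'E'
from scene import *
d=get_image('side');crop(d['img'],(170,400,120,380),3,'pics/b13.png')
st=state();m=R.from_quat(st['tool_rot']).as_matrix();print(st['tool_pos'],np.degrees(np.arctan2(m[1,1],m[0,1])))
E
```

```text
clock: 24.35
tool_pos: [0.3766, -0.3001, 0.055]
tool_rot: [0.684, 0.73, 0.0, -0.0]
ft_force: [0.3, 0.9, 1.4]
opening: 0.0839
clock: 24.77
tool_pos: [0.3794, -0.299, 0.1677]
tool_rot: [0.684, 0.73, -0.001, 0.006]
ft_force: [0.5, -0.1, 1.5]
opening: 0.0919
clock: 25.18
tool_pos: [0.3965, -0.1688, 0.1602]
tool_rot: [0.873, 0.488, 0.0, -0.0]
ft_force: [0.4, 0.3, 1.2]
opening: 0.0919
clock: 25.6
tool_pos: [0.4164, -0.0437, 0.1602]
tool_rot: [0.979, 0.204, 0.0, 0.0]
ft_force: [0.4, -0.0, 0.5]
opening: 0.0916
clock: 26.02
tool_pos: [0.4235, 0.0003, 0.1601]
tool_rot: [0.996, 0.087, -0.0, 0.0]
ft_force: [0.4, -0.2, 0.6]
opening: 0.092
[4.23507514e-01 4.38642928e-05 1.60097619e-01] -80.05100438879552
```

View pics/b13.png

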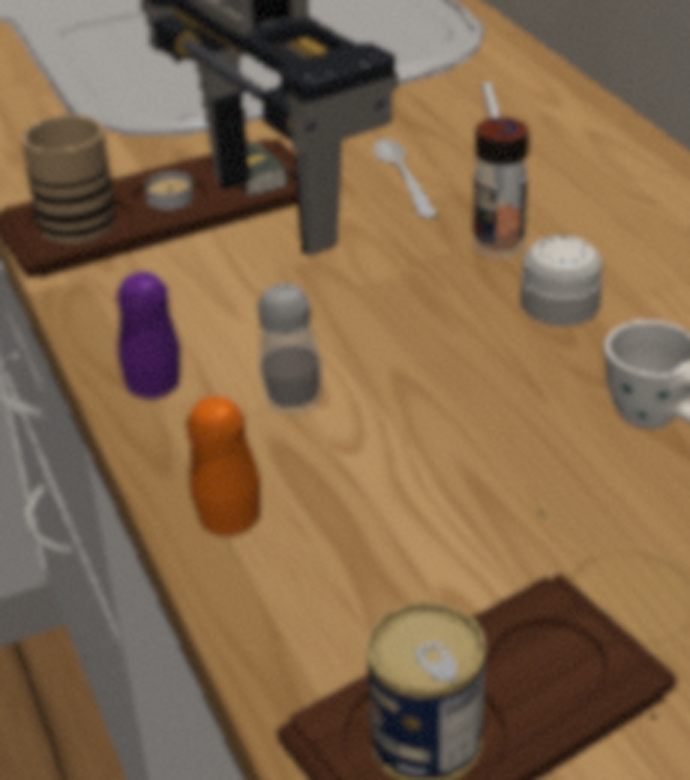

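```bash
python3 - <<'E'
from scene import *
d=load('side0')
for p in ([.4235,0,.146],[.4235,0,.088],[.4235,0,.0],[.4258,.001,.088]): print(p,(proj(d,p)[0]-[170,120])*3)
C=load('top1');cl=cloud(C);k=(cl[...,2]>.055)&(cl[...,2]<.1)&(cl[...,0]>.39)&(cl[...,0]<.46)&(abs(cl[...,1])<.04)
print(cl[k].min(0),cl[k].max(0))
b=C['img'].astype(int);m=k.astype(np.uint8);cs,_=cv2.findContours(m,0,2);c=max(cs,key=cv2.contourArea);(u,v),r=cv2.minEnclosingCircle(c);print(u,v,r,onz(C,[[u,v]],.076))
E
```

```text
[0.4235, 0, 0.146] [275.32505024 216.22729586]
[0.4235, 0, 0.088] [281.18825943 294.20200209]
[0.4235, 0, 0.0] [289.3966814 402.2045104]
[0.4258, 0.001, 0.088] [283.93872528 292.54186538]
[ 0.40899797 -0.01558972  0.05518369] [0.44240755 0.01907327 0.09416238]
321.3675537109375 283.3145751953125 9.414518356323242 [[0.42460073 0.00125971 0.076     ]]
```

```bash

python3 -m pendant '{"xyz":[[0.0015,0.001,-0.02],[0,0,-0.03],[0,0,-0.03],[0,0,-0.02],[0,0,-0.008]],"rotation":[[0,0,0],[0,0,0],[0,0,0],[0,0,0],[0,0,0]],"claw":[0,0,0,0,0]}'
python3 -m pendant '{"xyz":[[0,0,0],[0,0,0],[0,0,0],[0,0,0],[0,0,0]],"rotation":[[0,0,0],[0,0,0],[0,0,0],[0,0,0],[0,0,0]],"claw":[30,60,90,110,130]}'
python3 -m pendant '{"xyz":[[0,0,0],[0,0,0],[0,0,0],[0,0,0],[0,0,0]],"rotation":[[0,0,0],[0,0,0],[0,0,0],[0,0,0],[0,0,0]],"claw":[160,255,255,255,255]}'
```

```text
clock: 26.48
tool_pos: [0.4226, 0.0014, 0.0492]
tool_rot: [0.996, 0.086, -0.003, -0.001]
ft_force: [0.2, 0.6, -0.1]
opening: 0.0921
clock: 26.9
tool_pos: [0.4262, 0.0015, 0.0534]
tool_rot: [0.996, 0.086, 0.001, 0.0]
ft_force: [-0.4, -0.5, -0.1]
opening: 0.0604
clock: 27.32
tool_pos: [0.4254, 0.0018, 0.0523]
tool_rot: [0.996, 0.086, 0.0, 0.0]
ft_force: [1.0, 0.3, 2.3]
opening: 0.0376
```

The opening reads 37.6 mm where about 43 mm was expected, so I'll check before lifting.

```bash
python3 - <<'E'
from scene import *
d=get_image('side');crop(d['img'],(200,330,140,290),5,'pics/b14.png')
st=state();print(st['tool_pos'],st['opening'],st['ft_force'])
E
```

```text
[0.42538413 0.00178676 0.05233642] 0.03796665662435961 [-0.43121211 -0.43678336  3.1909064 ]
```

View pics/b14.png

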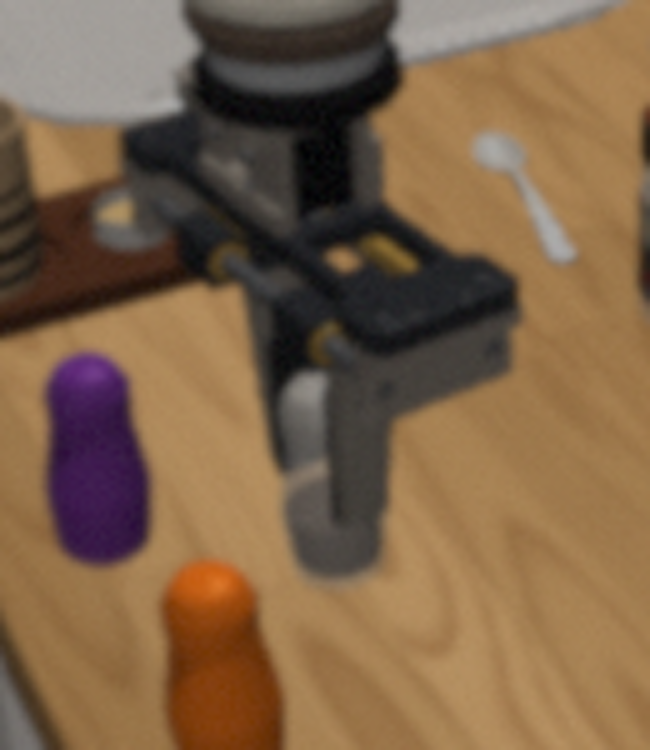

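```bash

python3 -m pendant '{"xyz":[[0,0,0.005],[0,0,0.01],[0,0,0.015],[0,0,0.015],[0,0,0]],"rotation":[[0,0,0],[0,0,0],[0,0,0],[0,0,0],[0,0,0]],"claw":[255,255,255,255,255]}'
python3 - <<'E'
from scene import *
d=get_image('side');crop(d['img'],(200,330,140,290),5,'pics/b15.png')
st=state();print(st['tool_pos'],st['opening'],st['ft_force'])
E
```

```text
clock: 27.78
tool_pos: [0.4274, 0.0013, 0.1004]
tool_rot: [0.996, 0.086, 0.003, 0.001]
ft_force: [0.3, 0.3, -0.5]
opening: 0.0377
[0.42653263 0.00151537 0.09889602] 0.037996847057261404 [-0.81964902  0.04791292 -2.04400813]
```

View pics/b15.png

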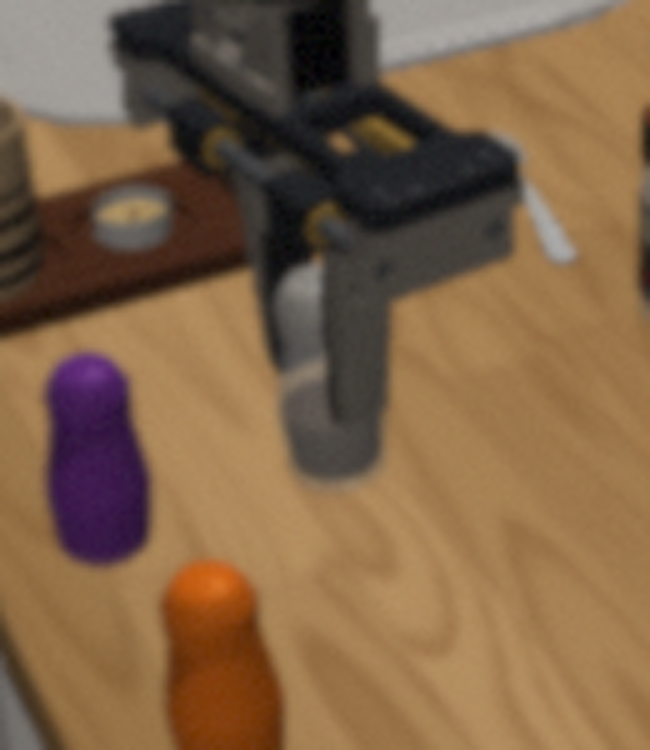

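```bash

python3 -m pendant '{"xyz":[[0.002,-0.02,0],[0.004,-0.033,0],[0.004,-0.035,0],[0.004,-0.035,0],[0.004,-0.035,0]],"rotation":[[0,0,0],[0,0,0],[0,0,0],[0,0,0],[0,0,0]],"claw":[255,255,255,255,255]}'
python3 -m pendant '{"xyz":[[0.004,-0.035,0],[0.004,-0.035,0],[0.004,-0.035,0],[0.003,-0.026,0],[0,0,0]],"rotation":[[0,0,0],[0,0,0],[0,0,0],[0,0,0],[0,0,0]],"claw":[255,255,255,255,255]}'
python3 -m pendant '{"xyz":[[0,0,0],[0,0,-0.01],[0,0,0],[0,0,0]],"rotation":[[0,0,0],[0,0,0],[0,0,0],[0,0,0]],"claw":[255,255,255,255]}'
python3 - <<'E'
from scene import *
d=get_image('side');crop(d['img'],(230,430,180,410),3,'pics/b16.png')
st=state();print(st['tool_pos'],st['opening'],st['ft_force'])
E
```

```text
clock: 28.25
tool_pos: [0.4425, -0.1573, 0.0962]
tool_rot: [0.996, 0.086, -0.0, -0.0]
ft_force: [0.5, -0.2, -1.5]
opening: 0.0379
clock: 28.67
tool_pos: [0.458, -0.2918, 0.0968]
tool_rot: [0.996, 0.084, 0.0, 0.001]
ft_force: [-0.0, -0.3, -1.4]
opening: 0.0381
clock: 29.0
tool_pos: [0.4573, -0.285, 0.0856]
tool_rot: [0.996, 0.087, -0.001, -0.001]
ft_force: [0.1, 0.6, -0.4]
opening: 0.038
[ 0.45767073 -0.28548646  0.08624459] 0.03805982778995622 [-0.22405268  0.69812311 -0.01409704]
```

View pics/b16.png

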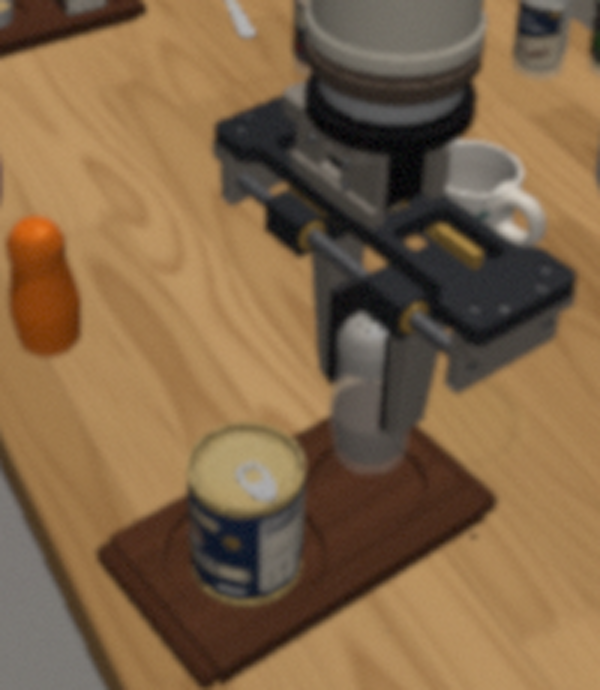

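```bash

python3 -m pendant '{"xyz":[[0,-0.0015,-0.008],[0,0,-0.01],[0,0,-0.004],[0,0,0],[0,0,0]],"rotation":[[0,0,0],[0,0,0],[0,0,0],[0,0,0],[0,0,0]],"claw":[255,255,255,255,255]}'
python3 -m pendant '{"xyz":[[0,0,-0.001],[0,0,0],[0,0,0],[0,0,0]],"rotation":[[0,0,0],[0,0,0],[0,0,0],[0,0,0]],"claw":[255,255,255,255]}'
```

```text
clock: 29.47
tool_pos: [0.4578, -0.2883, 0.0644]
tool_rot: [0.996, 0.086, -0.0, -0.001]
ft_force: [0.3, 0.7, -0.4]
opening: 0.038
clock: 29.8
tool_pos: [0.4583, -0.2888, 0.0644]
tool_rot: [0.996, 0.086, 0.0, 0.0]
ft_force: [0.1, -0.2, 0.1]
opening: 0.0379
```

```bash

python3 -m pendant '{"xyz":[[0,0,-0.002],[0,0,-0.001],[0,0,0],[0,0,0]],"rotation":[[0,0,0],[0,0,0],[0,0,0],[0,0,0]],"claw":[255,255,255,255]}'
python3 -m pendant '{"xyz":[[0,0,-0.0007],[0,0,0],[0,0,0]],"rotation":[[0,0,0],[0,0,0],[0,0,0]],"claw":[255,255,255]}'
```

```text
clock: 30.13
tool_pos: [0.458, -0.2885, 0.061]
tool_rot: [0.996, 0.086, -0.0, -0.0]
ft_force: [0.1, -0.0, -1.0]
opening: 0.0377
clock: 30.38
tool_pos: [0.4581, -0.2887, 0.0604]
tool_rot: [0.996, 0.086, 0.0, 0.0]
ft_force: [0.9, -0.8, -0.7]
opening: 0.0379
```

```bash

python3 -m pendant '{"xyz":[[0,0,-0.0005],[0,0,0],[0,0,0]],"rotation":[[0,0,0],[0,0,0],[0,0,0]],"claw":[255,255,255]}'
python3 -m pendant '{"xyz":[[0,0,-0.0005],[0,0,0],[0,0,0]],"rotation":[[0,0,0],[0,0,0],[0,0,0]],"claw":[255,255,255]}'
```

```text
clock: 30.63
tool_pos: [0.4582, -0.2887, 0.0603]
tool_rot: [0.996, 0.086, 0.0, 0.0]
ft_force: [-0.1, 1.7, 3.7]
opening: 0.0381
clock: 30.88
tool_pos: [0.4583, -0.2888, 0.0603]
tool_rot: [0.996, 0.086, 0.0, 0.0]
ft_force: [-2.9, 2.3, 7.5]
opening: 0.038
```

```bash

python3 -m pendant '{"xyz":[[0,0,0],[0,0,0],[0,0,0],[0,0,0],[0,0,0]],"rotation":[[0,0,0],[0,0,0],[0,0,0],[0,0,0],[0,0,0]],"claw":[130,100,60,30,0]}'
python3 -m pendant '{"xyz":[[0,0,0.01],[0,0,0.03],[0,0,0.035],[0,0,0.035],[0,0,0.03]],"rotation":[[0,0,0],[0,0,0],[0,0,0],[0,0,0],[0,0,0]],"claw":[0,0,0,0,0]}'
python3 -m pendant '{"xyz":[[-0.01,0.035,0.01],[-0.01,0.035,0.01],[-0.01,0.035,0],[-0.01,0.035,0],[-0.01,0.035,0]],"rotation":[[0,0,0],[0,0,0],[0,0,0],[0,0,0],[0,0,0]],"claw":[0,0,0,0,0]}'
python3 -m pendant '{"xyz":[[-0.01,0.035,0],[-0.01,0.035,0],[-0.01,0.02,0],[0,0,0],[0,0,0]],"rotation":[[0,0,0],[0,0,0],[0,0,0],[0,0,0],[0,0,0]],"claw":[0,0,0,0,0]}'
python3 - <<'E'
from scene import *
d=get_image('top');s=get_image('side');pickle.dump(d,open('pics/topF.pkl','wb'));pickle.dump(s,open('pics/sideF.pkl','wb'))
cv2.imwrite('pics/topF.png',d['img'][:,:,::-1]);crop(s['img'],(130,430,120,410),2.6,'pics/sideF.png')
C=cloud(d)
for k,h in H.items():
    m=(np.hypot(C[...,0]-h[0],C[...,1]-h[1])<.05)&(C[...,2]>.02)&(C[...,2]<.12)
    if m.sum()<20: print(k,'few');continue
    z=np.percentile(C[m][:,2],97);t=m&(C[...,2]>z-.006);print(k,h.round(4),z.round(4),((C[t].min(0)+C[t].max(0))/2).round(4))
E
```

```text
clock: 31.3
tool_pos: [0.458, -0.2886, 0.0592]
tool_rot: [0.996, 0.086, -0.0, -0.0]
ft_force: [0.7, 0.6, 0.2]
opening: 0.0691
clock: 31.72
tool_pos: [0.4584, -0.2889, 0.2026]
tool_rot: [0.996, 0.086, 0.001, 0.001]
ft_force: [1.0, 0.1, 0.7]
opening: 0.0919
clock: 32.13
tool_pos: [0.4075, -0.1123, 0.2203]
tool_rot: [0.996, 0.086, 0.001, 0.0]
ft_force: [0.7, 0.7, 0.9]
opening: 0.0918
clock: 32.55
tool_pos: [0.3781, -0.0232, 0.2201]
tool_rot: [0.996, 0.087, 0.001, 0.001]
ft_force: [-0.0, -1.1, 0.6]
opening: 0.0919
beaker [0.3542 0.2824] 0.094 [0.3537 0.2815 0.092 ]
tea [0.432  0.2875] 0.0941 [0.3841 0.2849 0.0925]
match [0.5078 0.2926] 0.029 [0.5075 0.2915 0.027 ]
tin [ 0.377  -0.3018] 0.0818 [ 0.3772 -0.3027  0.0801]
salt [ 0.4578 -0.2879] 0.0984 [ 0.4578 -0.2859  0.0966]
```

View pics/topF.png

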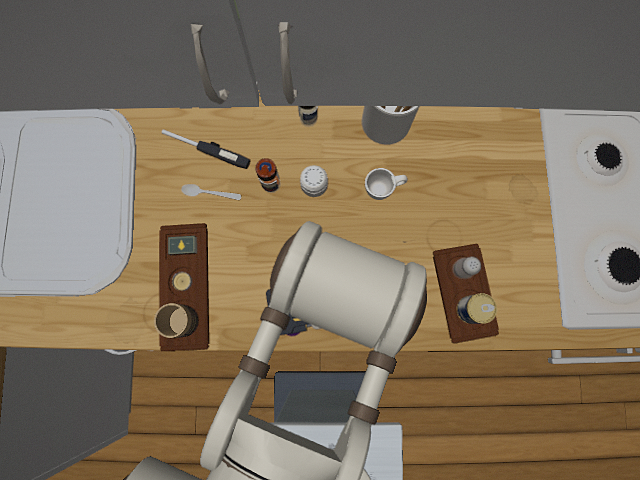

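View pics/sideF.png

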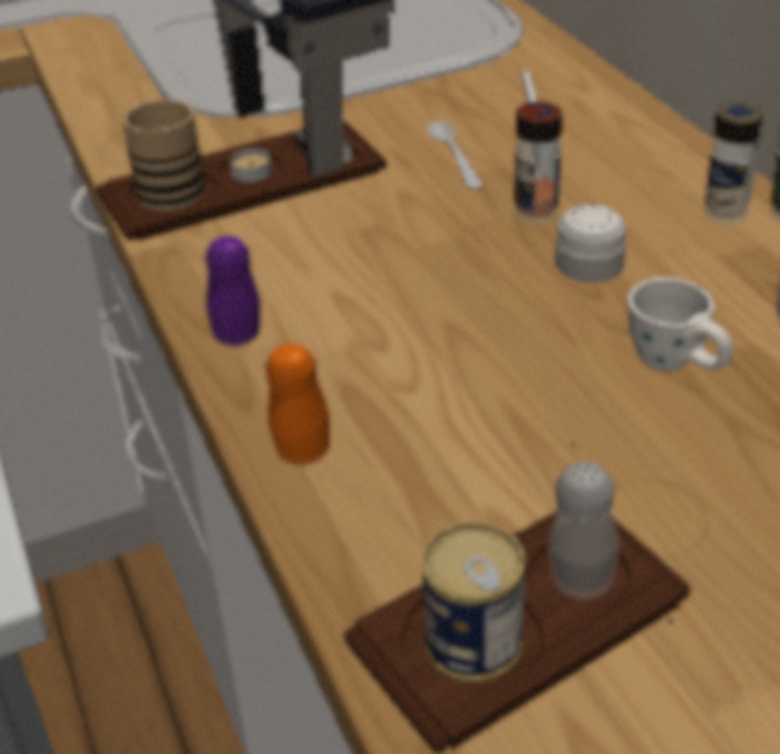

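```bash
python3 - <<'E'
from scene import *
d=load('topF');s=4;im=cv2.resize(d['img'],None,fx=s,fy=s,interpolation=cv2.INTER_CUBIC)[:,:,::-1].copy()
L=lambda P:cv2.polylines(im,[((proj(d,P)+.5)*s).astype(np.int32)],True,(0,255,255),1)
for k in('beaker','tea'): L(circ(*H[k],.0405 if k=='beaker' else .0305,.013))
q=np.array([[-.0265,-.0365],[.0265,-.0365],[.0265,.0365],[-.0265,.0365]])+[.084,0];c,sn=np.cos(LB[2]),np.sin(LB[2])
L(np.c_[LB[0]+q[:,0]*c-q[:,1]*sn,LB[1]+q[:,0]*sn+q[:,1]*c,[.013]*4])
cv2.imwrite('pics/F2.png',im[215*s:355*s,140*s:230*s])
E
```

```text
(no output)
```

View pics/F2.png

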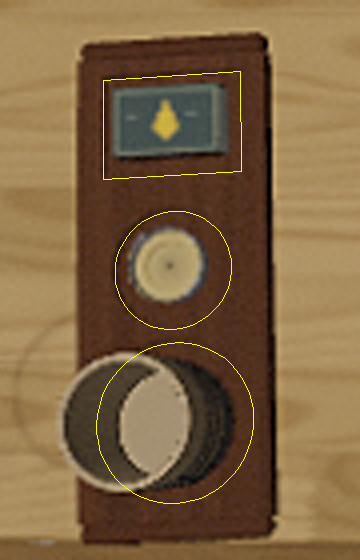

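```bash
python3 -c "
from h import *
print(hand_in())"
```

```text
the job is handed in; nothing more can be done
None
```

Both kits are made up and the job is handed in at about 33 s on the robot clock.

- **Balcony kit:** I placed the striped beaker, the tea light and then the matchbox, each in its hollow on the longer board.
- **Lunch kit:** I placed the tin and then the salt shaker in their hollows on the shorter board.
- **Placing:** Each piece was lowered until it touched 8 mm above its pick height, which is the hollow floor. Contact forces were 6–9 N. I released each one before lifting away.

**Last checks:**
- **Camera views:** Both views show all five standing upright. In the top view the beaker, tea light and matchbox lie inside the drawn outlines of their hollows.
- **Depth readings:** Measured tops of the beaker, matchbox, tin and shaker were within about 2 mm of their hollow centres. The reading for the tea light failed because it picked up the beaker rim, so I judged it by eye from the picture.
- **Left alone:** The spice jar, timer, espresso cup and the purple and orange look-alikes are where they were, by eye. The gripper was clear of everything at hand-in.

**Disagreements:**
- The shaker closed to 38 mm in the gripper instead of the expected 44 mm, because the pads caught its waist. It stayed upright.
- The top camera reads heights about 2–3 mm too high.

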